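# Swap the short support post and tip up its replacement

### The job

A drilled plate is to be set on these three posts, but one of them is too short (yellow band): stand it upright inside the red return square on the bench first. Then tip up the long post lying in the stock rest by lifting its plain end, with its foot staying on the bench, until it stands by itself next to the rest, and only then stand it upright in the middle of the free white pad. Leave the two good posts and everything else where they are.

Things in the scene. Friction and masses are not known exactly. Their poses are not given: they have to be found in the camera images.
- wrong_post: Round aluminium post 120 mm long, 170-300 g: foot disc 60 mm across, 12 mm thick, then a shaft 30 mm across; yellow band 30-55 mm below its plain end. Origin: centre of the foot's underside, +z up the shaft. The wrong post, 40 mm too short: stands on any one of the plate's three pads at the start.
- good_post_a: Round aluminium post 160 mm long, 300 g: foot disc 60 mm across, 12 mm thick, then a shaft 30 mm across; blue band 30-55 mm below its plain end. Origin: centre of the foot's underside, +z up the shaft. A right post; stands on one of the pads and stays there.
- good_post_b: Round aluminium post 160 mm long, 300 g: foot disc 60 mm across, 12 mm thick, then a shaft 30 mm across; blue band 30-55 mm below its plain end. Origin: centre of the foot's underside, +z up the shaft. A right post; stands on one of the pads and stays there.
- new_post: Round aluminium post 160 mm long, 225-405 g: foot disc 60 mm across, 12 mm thick, then a shaft 30 mm across; blue band 30-55 mm below its plain end. Origin: centre of the foot's underside, +z up the shaft. The right post from stock: lies in the rest, 20 degrees above level, its foot's lowest rim point on the bench, its shaft on the rest's bar, its plain end in the air.
- new_post_end (a point): Centre of the new post's plain end face, 160 mm from its foot's underside. At the start the face's lowest point is 69 mm above the bench, with nothing under it. Lifted here, the post turns about its foot's lowest rim point; from about 24 degrees short of upright it drops onto its foot by itself.
- rest: Fixed to the bench; origin on the bench below the lying post's foot centre; -x points from foot to plain end, z up. A 16 mm bar along y (axis at x -94, z 38 mm) between two green uprights (x -105 to -83 mm, 10 mm thick, 38 mm apart, 62 mm high). A wooden heel block (45 mm high, 30 thick, 100 wide, near face at x +62 mm) behind the foot.
- stand_spot (a point): Point on the bench where the foot's centre comes to stand when the lying post is tipped up about its foot's rim without sliding (20 mm from the rest's origin, towards the heel block).
- plate: Round steel base plate fixed to the bench, 250 mm across, 12 mm thick, with three white pads painted on it, 75 mm from its centre and 120 degrees apart. Origin at the centre of its underside, z up.
- return_square: Red square outline painted flat on the bench, 140 mm wide outside, lines 12 mm wide; origin at its centre, x and y along its sides.
- wrench: Bystander: steel wrench 170 mm long lying on the bench; origin at the middle of its underside.
- drilled_block: Bystander: steel block 100 x 100 x 30 mm with nine blind holes; origin at the centre of its underside.
- oil_bottle: Bystander: yellow bottle 54 mm across and 130 mm high with a red cap; origin at the centre of its underside.
- pad0 (a point): Centre of a white pad, 80 mm across, painted on top of the base plate, 12 mm above the bench. A post stands on each of the three at the start.
- pad1 (a point): Centre of a white pad, 80 mm across, painted on top of the base plate, 12 mm above the bench. A post stands on each of the three at the start.
- pad2 (a point): Centre of a white pad, 80 mm across, painted on top of the base plate, 12 mm above the bench. A post stands on each of the three at the start.
Not all that is in view belongs to the job. Leave any green or purple look-alike of the new_post alone.

How it is judged:
By the outcome, as a careful person would: the job done as asked, in the order asked, and still so for the second after the job is handed in, with the robot touching nothing.
It also fails if it takes over 72 s, if anything falls off the work surface, if the arm or the gripper's body presses on something with over 40 N, if the wrist force passes 120 N, or if a joint passes its speed limit or range.

### The arm

A 6-joint arm with a two-finger parallel gripper is mounted at the origin on the work surface. World frame = base frame: x ahead of the robot, y to its left, z up, the work surface at z = 0. Lengths are in m, angles in degrees, forces in N, time in s.
With the tool pointing down it reaches from about 0.4 to 0.825 m from the base axis. Payload 7 kg.
Tool frame: the origin (TCP) lies at the very end of the fingers, on their centre line; the grasp point (between the pads) lies 19 mm behind it; x points along the fingers, y is the direction in which the jaws open and shut, and the axes are right-handed (so a half turn about x gives the same grasp; the last joint's range is limited). The gripper opens to 88 mm and grips with 3 to 60 N. Pads are 19 mm wide; open, the fingers measure 130 mm over their backs; the gripper's body (78 mm by 193 mm) begins 47 mm behind the grasp point.
Start: joints at [-49.727, 20.546, 0.682, 0, -70.136, -16.507], TCP at [0.272, -0.618, 0.227] pointing down, gripper open.
Joint ranges: [-176.03, 176.03], [-82.01, 121.73], [-58.28, 71.71], [-173.87, 95.51], [-174.79, -0.11], [-173.66, 173.66]. Speed limits (degrees/s): [136.94, 136.94, 172.46, 180, 180, 180].

### API

Orientations are given as [roll, pitch, yaw] about the fixed x, y, z axes, in that order (R = Rz(yaw) Ry(pitch) Rx(roll)).
In Python, from plant import monitor, eyes, ticket gives the robot as it stands. The module is installed in compiled form; this text tells all that it offers.
- The arm moves only by the shell command python3 -m crank 'ROWS'. ROWS is JSON, a list of rows, each an object with "linear": the shift along the world's x, y, z in units of 60 mm (1.0 is 60 mm), a list of three; "rot": the turn, a rotation vector about the world's x, y, z in units of 5 degrees (1.0 is 5 degrees), a list of three; "hand": the opening, from 0 (shut) to 1 (fully open). In form: [{"linear": [tx, ty, tz], "rot": [ax, ay, az], "hand": hand}, ...]. A call has 1 to 20 rows; each row shifts and turns the pose as measured when the row begins; what a row does not reach is not made up. A row lasts 1/8 s, in which the tool goes at most 62.5 mm and 10.7 degrees, less where a joint would pass 70% of its speed; a pose out of reach is approached as far as the arm can. A call is refused whole if a number of a shift passes 1 or a number of a turn 1, either way. A call with a gripper value outside its range is refused whole. The fingers move at their own pace and stop on an object; the grip force is fixed at half the most. Time passes only in rows, so rows that do not move let the fingers close. It gives the time, the measured TCP pose, the force and the opening at its end, in the units of the state.
- monitor.get_obs(): the state, without advancing time (a new reading comes with each control period).
- eyes.snapshot(name): name is "scene" or "top" or "wrist"; returns a dict with "image" (480x640x3 uint8, red, green, blue), "depth" (480x640 float32, m along the optical axis (not along the pixel's ray), 0 where there is no reading), "K" (3x3 intrinsics, pixels), "k1" (the pictures are not rectified: a ray, as slopes to the right and down, at radius r is drawn at 1 + k1 r^2 times it, then the intrinsics apply), "camera_from_world" (4x4, takes a point from world to camera coordinates); the wrist camera has in their place "hand_eye" (4x4, takes a point from camera to tool coordinates, whose origin is the TCP and whose axes are the tool frame's). Camera axes: x right, y up, looking along -z (the intrinsics and any distortion apply to the point x, -y, -z); pixel columns grow to the right and rows downward; lengths in m; the calibration is good to about 2 mm. A picture is of the moment at which its call begins: read the wrist's pose just before it.
- ticket.close_job(): hands the job in, once; it reports no verdict.
The state is a dict: "clock": time; "joint_pos": joint angles; "qvel": joint speeds; "tau": joint torques, N m; "tool_pos": TCP position; "orientation": TCP orientation; "force": force on the tool from outside, world axes, zero at the start; "moment": the same for the moment, N m; "opening": finger opening in m.
Only numpy, scipy, OpenCV 4.12 (cv2) and the standard library are available. Lean on these libraries where they do the work, as an engineer would, in place of code of your own. Each camera call takes 0.05 s, during which the arm holds its last target.

## Working session

There is one attempt and no reset: what is moved stays moved. The work goes in short steps, Python scripts to look and compute and a shell command to move; the robot and the scene stay as the last step left them, time stands still between calls to the robot, and variables do not carry over. Pictures are saved under pics/ and viewed, and the job is handed in when it is done.

```bash
mkdir -p pics; ls; cat > h.py <<'E'
import numpy as np, cv2
from plant import monitor, eyes, ticket
def snap(n,f=None):
    o=monitor.get_obs(); s=eyes.snapshot(n)
    if f: cv2.imwrite('pics/'+f,cv2.cvtColor(s['image'],cv2.COLOR_RGB2BGR))
    return o,s
E
python3 - <<'E'
from h import *
for n in ('scene','top','wrist'):
    o,s=snap(n,n+'0.png'); np.savez(n+'0.npz',**s)
    print(n,s['K'].tolist(),s['k1'],np.round(s.get('camera_from_world',s.get('hand_eye')),4).tolist())
print(o)
E
```

```text
pics
scene [[456.7873741552464, 0.0, 320.2762449069741], [0.0, 456.7873741552464, 233.18489813089252], [0.0, 0.0, 1.0]] -0.07648746151105532 [[0.5343, 0.8453, 0.0002, -0.2172], [-0.6156, 0.3889, 0.6854, 0.2803], [0.5793, -0.3663, 0.7282, -1.6878], [0.0, 0.0, 0.0, 1.0]]
top [[591.5262905727528, 0.0, 313.8083677810736], [0.0, 591.5262905727528, 244.83892017434653], [0.0, 0.0, 1.0]] -0.13252010367683378 [[-0.0143, -0.9998, 0.0162, -0.09], [0.9957, -0.0128, 0.0914, -0.4905], [-0.0912, 0.0174, 0.9957, -1.5231], [0.0, 0.0, 0.0, 1.0]]
wrist [[344.9830023173228, 0.0, 319.2823593362124], [0.0, 344.9830023173228, 237.91868272857732], [0.0, 0.0, 1.0]] 0.01111592851410759 [[0.0003, 0.2489, -0.9685, -0.1573], [1.0, -0.0002, 0.0002, 0.0006], [-0.0001, -0.9685, -0.2489, -0.0683], [0.0, 0.0, 0.0, 1.0]]
{'clock': 0.1, 'joint_pos': array([-4.97268219e+01,  2.05876334e+01,  6.40610455e-01, -1.67956143e-02,
       -7.01361867e+01, -1.65077166e+01]), 'qvel': array([-0.02407483,  0.09895464,  0.01618128,  0.0597994 , -0.06970814,
        0.06204624]), 'tau': array([-8.44107090e-04, -5.84161949e+01,  2.93752295e+01,  7.01558232e+00,
        1.01333534e-02, -5.06027800e-05]), 'tool_pos': array([ 0.27183243, -0.61738221,  0.22572799]), 'orientation': array([ 95.76434178,  89.91530504, 119.52408483]), 'force': array([-0.02234302, -0.39008218, -0.0802083 ]), 'moment': array([ 0.02948856, -0.01852714, -0.01343114]), 'opening': 0.08733997794374206}
```

View pics/scene0.png

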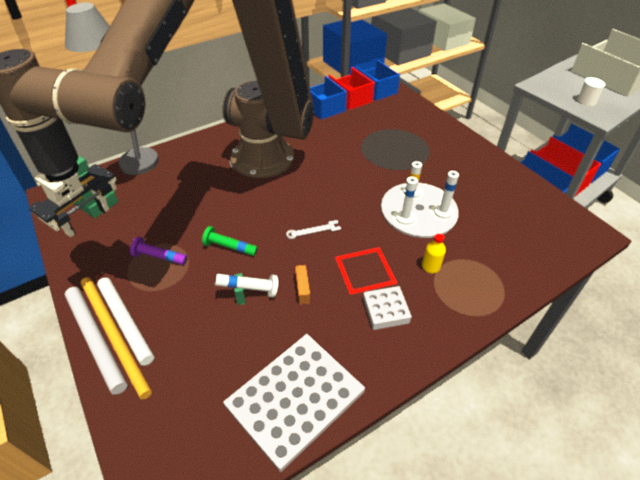

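View pics/top0.png

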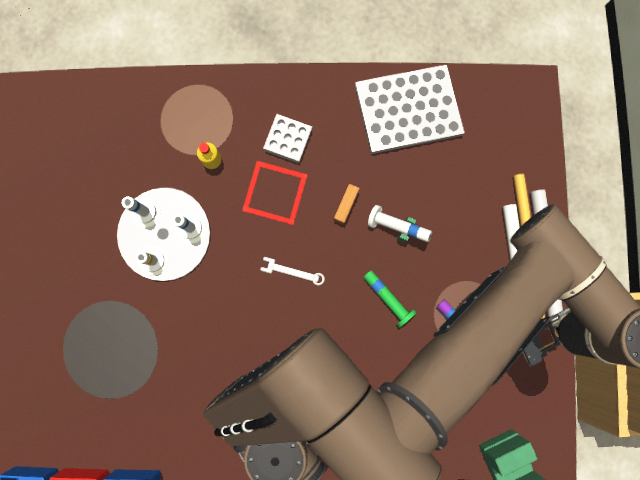

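View pics/wrist0.png

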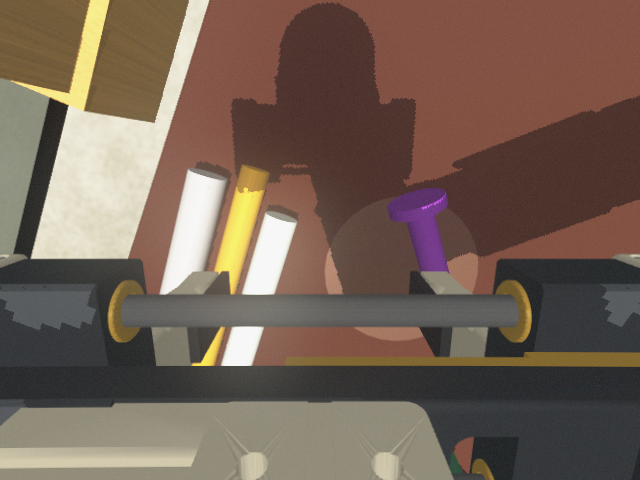

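The scene view shows the plate with three posts at about (420,205), the yellow-banded one being the rear-left one at (415,170). The red square is at (366,270), the new post at (247,284) and the orange heel block at (302,284). In the top view the plate is at (163,234), the square at (275,193), the new post's foot at (375,218), its plain end at (428,235), and the heel block at (346,204). Green and purple look-alikes lie at (390,298) and (447,310).

```bash
cat >> h.py <<'E'
def cam(s):
    # returns per-pixel world ray fn
    K=np.array(s['K']); k1=float(s['k1']); T=np.linalg.inv(s['camera_from_world'])
    D=np.array([k1,0,0,0,0.])
    def rays(px):
        p=cv2.undistortPoints(np.asarray(px,float).reshape(-1,1,2),K,D).reshape(-1,2)
        d=np.c_[p[:,0],-p[:,1],-np.ones(len(p))]
        return d@T[:3,:3].T, T[:3,3]
    return rays
def plane(s,px,z):
    d,o=cam(s)(px); return o+d*((z-o[2])/d[:,2])[:,None]
def cloud(s):
    v,u=np.mgrid[:480,:640]; d,o=cam(s)(np.c_[u.ravel(),v.ravel()])
    P=o+d*s['depth'].ravel()[:,None].astype(float); P[s['depth'].ravel()==0]=np.nan
    return P.reshape(480,640,3)
def circ(P):
    P=np.asarray(P);A=np.c_[2*P[:,:2],np.ones(len(P))]; c=np.linalg.lstsq(A,(P[:,:2]**2).sum(1),rcond=None)[0]
    return c[:2],np.sqrt(c[2]+c[0]**2+c[1]**2)
E
cat > m.py <<'E'
from h import *
import sys
for n in ('top','scene'):
    s=dict(np.load(n+'0.npz')); C=cloud(s); im=s['image']; hsv=cv2.cvtColor(im,cv2.COLOR_RGB2HSV)
    print(n, 'table z', np.nanmedian(C[...,2][(C[...,0]>.4)&(C[...,0]<.9)&(abs(C[...,1])<.3)]))
    # red square
    m=((hsv[...,0]<6)|(hsv[...,0]>174))&(hsv[...,1]>200)&(hsv[...,2]>150)
    nl,L,st,ce=cv2.connectedComponentsWithStats(m.astype(np.uint8))
    for i in range(1,nl):
        if st[i,4]>150:
            px=np.argwhere(L==i)[:,::-1]; P=plane(s,px,0.0); r=cv2.minAreaRect((P[:,:2]*1000).astype(np.float32)); print('red',st[i],np.round(r[0],1),np.round(r[1],1),r[2])
    # orange block
    m=(hsv[...,0]>8)&(hsv[...,0]<17)&(hsv[...,1]>170)&(hsv[...,2]>140)
    nl,L,st,ce=cv2.connectedComponentsWithStats(m.astype(np.uint8))
    for i in range(1,nl):
        if st[i,4]>100:
            P=C[L==i]; print('orange',st[i],np.round(np.nanmedian(P,0),3)); Q=P[abs(P[:,2]-.045)<.006]
            if len(Q)>20: r=cv2.minAreaRect((Q[:,:2]*1000).astype(np.float32)); print('  top',np.round(r[0],1),np.round(r[1],1),r[2])
    # tall things in plate area
    X,Y,Z=C[...,0],C[...,1],C[...,2]
    b=(X>.3)&(X<.85)&(Y>.05)&(Y<.6)
    for lo,hi in ((.122,.142),(.163,.182)):
        m=b&(Z>lo)&(Z<hi); nl,L,st,ce=cv2.connectedComponentsWithStats(m.astype(np.uint8))
        for i in range(1,nl):
            if st[i,4]>20: P=C[L==i]; print(lo,st[i],np.round(ce[i],1),np.round(P.mean(0),4),np.round(P.max(0)-P.min(0),3))
    m=b&(abs(Z-.012)<.006)&(hsv[...,1]<60)&(hsv[...,2]>120)
    cs,_=cv2.findContours(m.astype(np.uint8),cv2.RETR_EXTERNAL,cv2.CHAIN_APPROX_NONE); c=max(cs,key=cv2.contourArea)
    h=cv2.convexHull(c)[:,0]; P=plane(s,h,.012); print('plate',circ(P), len(P))
    # new post
    b=(X>.45)&(X<.75)&(Y>-.45)&(Y<-.1)&(Z>.015)&(hsv[...,1]<90)
    P=C[b]; print('np',len(P),np.round(np.nanmin(P,0),3),np.round(np.nanmax(P,0),3))
E
python3 m.py
```

```text
top table z 0.0007581487564294331
0.122 [199 142  10  11  82] [203.4 147.3] [0.7265 0.1762 0.1291] [0.026 0.024 0.012]
0.122 [130 201  10  11  36] [136.2 207.1] [0.5779 0.341  0.1336] [0.026 0.022 0.02 ]
0.122 [179 219   9   9  21] [184.4 224.4] [0.5332 0.2205 0.134 ] [0.021 0.02  0.016]
0.122 [136 251  12  12 119] [141.3 256.4] [0.4564 0.3273 0.1307] [0.028 0.028 0.015]
0.163 [121 196  14  13 134] [127.7 202.1] [0.5844 0.3514 0.1708] [0.031 0.033 0.015]
0.163 [171 214  14  12 119] [177.4 219.6] [0.5401 0.2299 0.1709] [0.027 0.031 0.014]
plate (array([0.52538864, 0.30318842]), np.float64(0.12412733947695496)) 40
np 1126 [ 0.45  -0.45   0.015] [ 0.75  -0.237  0.656]
scene table z 0.0022198653694072146
red [329  68  45  42 791] [-242.4  600.4] [179.6 350.3] 72.97242736816406
red [532 138  51  37 821] [586.8 977.7] [178.9 147.2] 6.79899263381958
red [577 161  23  33 207] [726.7 954.5] [ 23.9 235.4] 19.37191390991211
red [335 247  62  48 745] [633.   10.5] [144.  144.7] 73.40309143066406
orange [295 265  16  39 207] [ 0.624 -0.191  0.037]
  top [ 599.  -179.7] [ 30.2 105.2] 65.33818817138672
0.122 [412 162  10   9  71] [416.3 165.6] [0.4597 0.3277 0.1316] [0.028 0.031 0.015]
0.122 [445 183  11   8  52] [449.7 186.9] [0.5929 0.3464 0.132 ] [0.029 0.025 0.019]
0.122 [405 188  10   9  52] [409.2 193.1] [0.5491 0.2233 0.1317] [0.026 0.024 0.02 ]
0.122 [434 234  10   8  68] [438.4 237.4] [0.7295 0.1758 0.1298] [0.028 0.026 0.011]
0.163 [448 171  11   9  79] [453. 175.] [0.5886 0.3527 0.1728] [0.028 0.031 0.017]
0.163 [407 177  10  10  79] [411.5 181.2] [0.5443 0.2287 0.1723] [0.033 0.031 0.014]
plate (array([0.52818993, 0.30545168]), np.float64(0.12603540193984172)) 33
np 1287 [ 0.45  -0.45   0.016] [ 0.75  -0.238  0.651]
```

```bash
python3 - <<'E'
from h import *
s=dict(np.load('top0.npz')); im=s['image'][:,:,::-1]
a=cv2.resize(im[180:290,105:220],None,fx=5,fy=5,interpolation=cv2.INTER_CUBIC)
cv2.imwrite('pics/z1.png',a)
b=cv2.resize(im[170:260,325:445],None,fx=6,fy=6,interpolation=cv2.INTER_CUBIC)
cv2.imwrite('pics/z2.png',b)
E
```

```text
(no output)
```

View pics/z1.png

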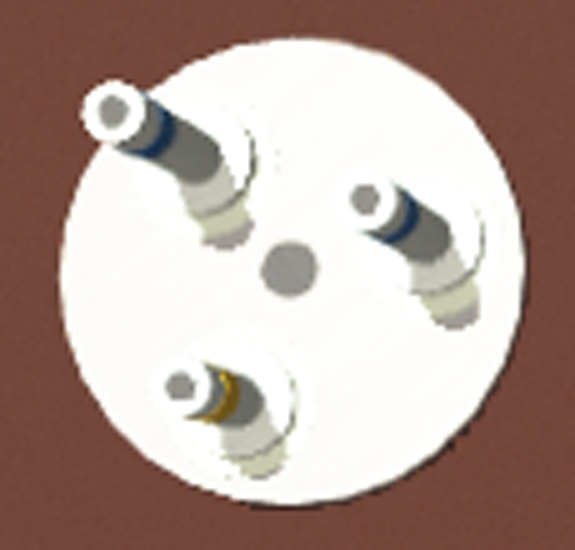

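View pics/z2.png

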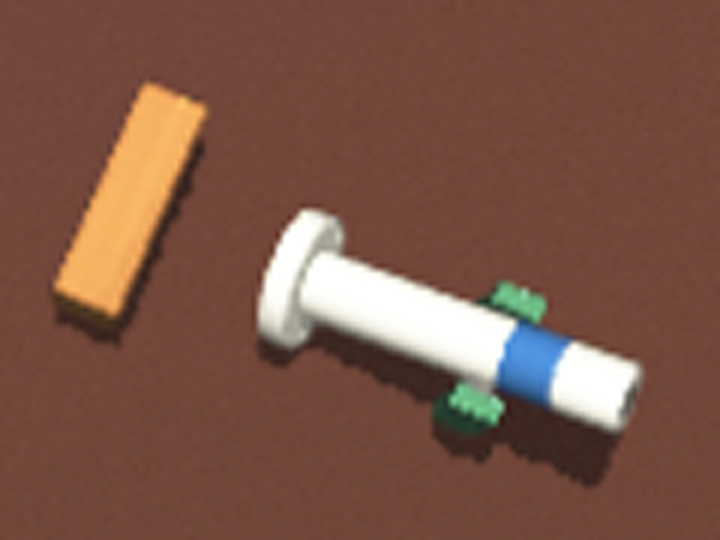

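The plate crop shows the yellow-banded post at lower left, so near (140,256) in the full top image, with the other two blue-banded. The stock crop shows the new post's foot near (375,216) and its plain end near (430,236), with the green uprights beside the shaft near the blue band.

```bash
cat > m2.py <<'E'
from h import *
for n in ('top','scene'):
    s=dict(np.load(n+'0.npz')); C=cloud(s); im=s['image'].astype(int); hsv=cv2.cvtColor(s['image'],cv2.COLOR_RGB2HSV)
    R,G,B=im[...,0],im[...,1],im[...,2]; X,Y,Z=C[...,0],C[...,1],C[...,2]
    reg=(X>.45)&(X<.85)&(Y>-.4)&(Y<.15)
    m=reg&(R>150)&(G<90)&(B<90)
    px=np.argwhere(m)[:,::-1]; P=plane(s,px,0.0); r=cv2.minAreaRect((P[:,:2]*1000).astype(np.float32)); print(n,'red',len(px),np.round(r[0],1),np.round(r[1],1),r[2])
    m=reg&(R>180)&(G>90)&(G<190)&(B<110)
    P=C[m]; print('orange',len(P),np.round(np.nanmedian(P,0),3))
    Q=P[abs(P[:,2]-.045)<.008]
    if len(Q)>20: r=cv2.minAreaRect((Q[:,:2]*1000).astype(np.float32)); print('  heel',np.round(r[0],1),np.round(r[1],1),r[2])
    w=reg&(hsv[...,1]<60)&(hsv[...,2]>120)&(Y<-.19)&(Z>.01)
    bl=reg&(B>R+50)&(Y<-.2)
    print('blue c',np.round(np.nanmean(C[bl],0),4),bl.sum(),'px',np.argwhere(bl).mean(0)[::-1])
    P=C[w]; print(len(P)); np.savez('post_%s.npz'%n,P=P)
    xy=P[:,:2]; c=np.median(xy,0); u,S,V=np.linalg.svd(xy-c); d=V[0]; d=d*np.sign(-d[1]); print('axis',d,np.degrees(np.arctan2(d[1],d[0])), 'c',c)
    t=(xy-c)@d; q=(xy-c)@[-d[1],d[0]]
    for a in np.arange(-.12,.12,.015):
        k=(t>=a)&(t<a+.015)
        if k.sum()>4: print(round(a,3),k.sum(),'zmax %.4f'%np.percentile(P[k,2],97),'q %.4f %.4f mid'%(q[k].min(),q[k].max()))
E
python3 m2.py
```

```text
top red 1072 [634.5   5.9] [143.8 143.9] 73.72154235839844
orange 418 [ 0.596 -0.182  0.045]
  heel [ 597.7 -182.3] [ 28.8 100.3] 65.46292877197266
blue c [ 0.5192 -0.3482  0.08  ] 108 px [413.00925926 229.77777778]
2836
axis [ 0.99977143 -0.02137952] -1.2250493670373577 c [ 0.78400329 -0.30995269]
-0.06 6 zmax 0.0344 q 0.0356 0.0557 mid
-0.045 110 zmax 0.0311 q -0.0236 0.0592 mid
-0.03 251 zmax 0.0308 q -0.0872 0.0618 mid
-0.015 315 zmax 0.0321 q -0.0899 0.0645 mid
0.0 315 zmax 0.0318 q -0.0897 0.0691 mid
0.015 323 zmax 0.0318 q -0.0886 0.0721 mid
0.03 320 zmax 0.0315 q -0.0887 0.0751 mid
0.045 330 zmax 0.0315 q -0.0890 0.0796 mid
0.06 134 zmax 0.0316 q -0.0886 0.0804 mid
scene red 881 [614.6 -51. ] [275.3 147.9] 73.60131072998047
orange 333 [ 0.6   -0.18   0.046]
  heel [ 597.9 -179.2] [ 30.1 102.7] 64.80693054199219
blue c [ 0.526  -0.3489  0.078 ] 93 px [232.51612903 280.94623656]
3175
axis [ 0.99974041 -0.02278398] -1.3055391154692617 c [ 0.79168889 -0.31227675]
-0.06 37 zmax 0.0291 q 0.0191 0.0621 mid
-0.045 183 zmax 0.0306 q -0.0470 0.0637 mid
-0.03 327 zmax 0.0304 q -0.0869 0.0696 mid
-0.015 372 zmax 0.0307 q -0.0878 0.0718 mid
0.0 388 zmax 0.0303 q -0.0873 0.0762 mid
0.015 401 zmax 0.0304 q -0.0869 0.0785 mid
0.03 423 zmax 0.0305 q -0.0869 0.0832 mid
0.045 380 zmax 0.0304 q -0.0855 0.0849 mid
```

```bash
cat >> h.py <<'E'
from scipy.spatial.transform import Rotation as Ro
def R(o): return Ro.from_euler('xyz',o['orientation'],degrees=True).as_matrix()
def st():
    o=monitor.get_obs(); r=R(o); print('t',round(o['clock'],2),'p',np.round(o['tool_pos'],4),'x',np.round(r[:,0],3),'jaw',np.round(r[:,1],3),'ang %.1f'%np.degrees(np.arctan2(r[1,1],r[0,1])),'F',np.round(o['force'],1),'open',round(o['opening'],4),'q',np.round(o['joint_pos'],0))
    return o
E
python3 -c "
from h import *
st()"
```

```text
t 0.15 p [ 0.2719 -0.6174  0.2259] x [-0.001  0.001 -1.   ] jaw [-0.403  0.915  0.001] ang 113.8 F [-0.5 -0.4  0.5] open 0.0876 q [-50.  21.   1.  -0. -70. -17.]
```

```bash
python3 -m crank '[{"linear":[0.4,0.7,0.2],"rot":[0,0,-0.5],"hand":1},{"linear":[0.4,0.7,0.2],"rot":[0,0,-0.5],"hand":1},{"linear":[0.4,0.7,0.2],"rot":[0,0,-0.5],"hand":1},{"linear":[0.4,0.7,0.2],"rot":[0,0,-0.5],"hand":1},{"linear":[0.4,0.7,0.2],"rot":[0,0,-0.5],"hand":1},{"linear":[0.4,0.7,0.2],"rot":[0,0,-0.5],"hand":1},{"linear":[0.4,0.7,0.2],"rot":[0,0,-0.5],"hand":1},{"linear":[0.4,0.7,0.2],"rot":[0,0,-0.5],"hand":1},{"linear":[0.3,0.7,0],"rot":[0,0,-0.5],"hand":1},{"linear":[0.3,0.7,0],"rot":[0,0,-0.5],"hand":1},{"linear":[0,0.9,0],"rot":[0,0,-0.5],"hand":1},{"linear":[0,0.9,0],"rot":[0,0,-0.5],"hand":1},{"linear":[0,0.9,0],"rot":[0,0,-0.5],"hand":1},{"linear":[0,0.9,0],"rot":[0,0,-0.5],"hand":1},{"linear":[0,0.9,0],"rot":[0,0,-0.5],"hand":1},{"linear":[0,0.5,0],"rot":[0,0,-0.5],"hand":1}]'; python3 -c "
from h import *
st()"
```

```text
clock: 2.15
tool_pos: [0.5011, 0.126, 0.3198]
orientation: [112.6, 89.5, 94.8]
force: [0.8, -1.0, 0.4]
opening: 0.0881
t 2.15 p [0.5011 0.126  0.3198] x [-0.001  0.009 -1.   ] jaw [0.306 0.952 0.008] ang 72.2 F [ 0.8 -1.   0.4] open 0.0881 q [  36.    3.  -10.   -0.  -77. -143.]
```

```bash
python3 -m crank '[{"linear":[-0.18,0.84,0],"rot":[0.05,0,-0.1],"hand":1},{"linear":[-0.18,0.84,0],"rot":[0,0,-0.1],"hand":1},{"linear":[-0.18,0.84,0],"rot":[0,0,-0.1],"hand":1},{"linear":[-0.18,0.84,0],"rot":[0,0,-0.1],"hand":1},{"linear":[0,0,0],"rot":[0,0,0],"hand":1},{"linear":[0,0,0],"rot":[0,0,0],"hand":1}]'; python3 - <<'E'
from h import *
st(); o,s=snap('wrist','w1.png'); np.savez('w1.npz',p=o['tool_pos'],R=R(o),**s)
E
```

```text
clock: 2.9
tool_pos: [0.4542, 0.3359, 0.318]
orientation: [122.1, 89.3, 102.3]
force: [-0.8, -0.3, 0.4]
opening: 0.0878
t 2.9 p [0.4542 0.3359 0.318 ] x [-0.002  0.011 -1.   ] jaw [0.338 0.941 0.01 ] ang 70.2 F [-0.8 -0.3  0.4] open 0.0878 q [  56.    7.   -5.   -0.  -77. -166.]
```

View pics/w1.png

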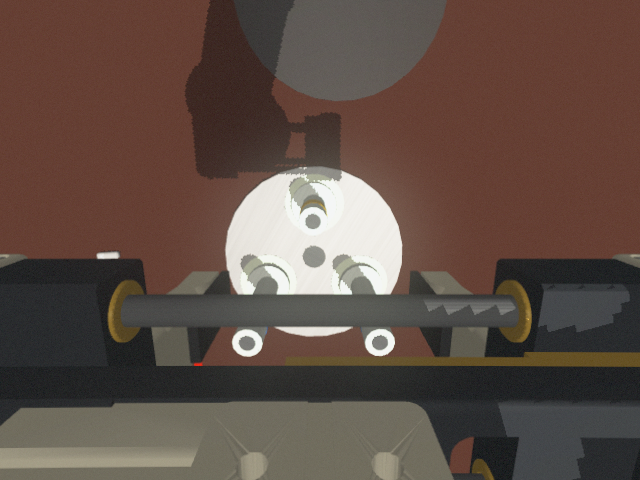

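The wrist picture shows the plate centred near (314,250), the yellow-banded post's top at (313,221), and the two good tops at (247,342) and (379,342).

```bash
cat >> h.py <<'E'
def wT(s,p,Rm):
    T=np.eye(4);T[:3,:3]=Rm;T[:3,3]=p
    s=dict(s); s['camera_from_world']=np.linalg.inv(T@s['hand_eye']); return s
E
cat > m3.py <<'E'
from h import *
import sys
s=dict(np.load(sys.argv[1])); s=wT(s,s['p'],s['R'])
print(np.round(plane(s,[[313,221]],.132),4),np.round(plane(s,[[247,342],[379,342]],.172),4))
C=cloud(s);X,Y,Z=C[...,0],C[...,1],C[...,2]
for lo,hi in ((.122,.142),(.163,.182)):
    m=(abs(X-.52)<.15)&(abs(Y-.3)<.15)&(Z>lo)&(Z<hi); nl,L,q,ce=cv2.connectedComponentsWithStats(m.astype(np.uint8))
    for i in range(1,nl):
        if q[i,4]>40: P=C[L==i]; print(lo,q[i],np.round(P.mean(0),4),np.round(P.max(0)-P.min(0),3))
hsv=cv2.cvtColor(s['image'],cv2.COLOR_RGB2HSV)
m=(hsv[...,1]<50)&(hsv[...,2]>140); m[270:]=0; m[:160]=0; m[:,:200]=0;m[:,430:]=0
cs,_=cv2.findContours(m.astype(np.uint8),cv2.RETR_EXTERNAL,cv2.CHAIN_APPROX_NONE); c=max(cs,key=cv2.contourArea)
h=cv2.convexHull(c)[:,0]; h=h[h[:,1]<268]; print('plate',circ(plane(s,h,.012)),len(h))
c0=plane(s,[[314,257]],.012); print('centre hole',c0)
a=s['image'][150:345,215:415,::-1]; cv2.imwrite('pics/z3.png',cv2.resize(a,None,fx=3,fy=3,interpolation=cv2.INTER_CUBIC))
E
python3 m3.py w1.npz
```

```text
[[0.4536 0.3305 0.132 ]] [[0.5375 0.2316 0.172 ]
 [0.582  0.3531 0.172 ]]
0.122 [299 205  29  30 668] [0.4527 0.3307 0.1311] [0.029 0.029 0.011]
0.163 [233 328  31  29 731] [0.5377 0.2323 0.171 ] [0.03  0.029 0.011]
0.163 [364 328  31  28 715] [0.5816 0.3533 0.171 ] [0.03  0.029 0.011]
plate (array([0.52380566, 0.30492434]), np.float64(0.12431942374216906)) 28
centre hole [[0.52457319 0.30509215 0.012     ]]
```

View pics/z3.png

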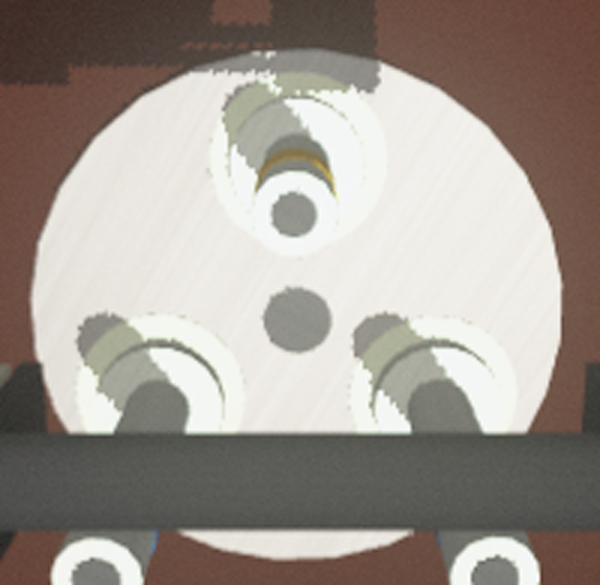

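```bash
python3 -m crank '[{"linear":[0.02,-0.1,-0.5],"rot":[-0.12,0,0],"hand":1},{"linear":[0,0,-0.9],"rot":[0,0,0],"hand":1},{"linear":[0,0,-0.9],"rot":[0,0,0],"hand":1},{"linear":[0,0,-0.8],"rot":[0,0,0],"hand":1},{"linear":[0,0,-0.5],"rot":[0,0,0],"hand":1},{"linear":[0,0,-0.3],"rot":[0,0,0],"hand":1},{"linear":[0,0,0],"rot":[0,0,0],"hand":1}]'; python3 - <<'E'
from h import *
st()
E
```

```text
clock: 3.82
tool_pos: [0.4584, 0.3211, 0.0805]
orientation: [92.0, 89.7, 71.7]
force: [0.6, 0.3, 0.0]
opening: 0.0879
t 3.83 p [0.4584 0.3211 0.0805] x [ 0.002  0.005 -1.   ] jaw [0.348 0.938 0.005] ang 69.6 F [0.6 0.3 0. ] open 0.0879 q [  55.   18.  -25.   -0.  -47. -165.]
```

```bash
python3 -m crank '[{"linear":[-0.05,0.14,-0.05],"rot":[-0.05,0,0],"hand":1},{"linear":[0,0,0],"rot":[0,0,0],"hand":1},{"linear":[0,0,0],"rot":[0,0,0],"hand":0},{"linear":[0,0,0],"rot":[0,0,0],"hand":0},{"linear":[0,0,0],"rot":[0,0,0],"hand":0},{"linear":[0,0,0],"rot":[0,0,0],"hand":0},{"linear":[0,0,0],"rot":[0,0,0],"hand":0},{"linear":[0,0,0],"rot":[0,0,0],"hand":0}]'; python3 - <<'E'
from h import *
st()
E
```

```text
clock: 4.82
tool_pos: [0.457, 0.331, 0.0813]
orientation: [61.1, 89.6, 40.8]
force: [-0.0, 0.3, -0.1]
opening: 0.0335
t 4.83 p [0.457  0.331  0.0813] x [ 0.005  0.005 -1.   ] jaw [0.348 0.937 0.006] ang 69.6 F [-0.   0.3 -0.1] open 0.0335 q [  56.   18.  -24.    0.  -47. -166.]
```

```bash
python3 -m crank '[{"linear":[0,0,0],"rot":[0,0,0],"hand":0},{"linear":[0,0,0],"rot":[0,0,0],"hand":0},{"linear":[0,0,0],"rot":[0,0,0],"hand":0},{"linear":[0,0,0],"rot":[0,0,0],"hand":0}]'; python3 - <<'E'
from h import *
st()
E
```

```text
clock: 5.32
tool_pos: [0.4569, 0.3308, 0.0811]
orientation: [60.2, 89.6, 39.8]
force: [-0.0, -0.5, 1.0]
opening: 0.0295
t 5.33 p [0.4569 0.3308 0.0811] x [ 0.005  0.004 -1.   ] jaw [0.348 0.937 0.006] ang 69.6 F [-0.  -0.5  1. ] open 0.0295 q [  56.   18.  -24.    0.  -47. -166.]
```

```bash
python3 -m crank '[{"linear":[0,0,0.2],"rot":[0,0,0],"hand":0},{"linear":[0,0,0.4],"rot":[0,0,0],"hand":0},{"linear":[0,0,0.6],"rot":[0,0,0],"hand":0},{"linear":[0,0,0.8],"rot":[0,0,0],"hand":0},{"linear":[0,0,0.8],"rot":[0,0,0],"hand":0},{"linear":[0,0,0.6],"rot":[0,0,0],"hand":0},{"linear":[0,0,0],"rot":[0,0,0],"hand":0},{"linear":[0.2,-0.4,0],"rot":[0,0,0],"hand":0},{"linear":[0.4,-0.75,0],"rot":[0,0,0],"hand":0},{"linear":[0.4,-0.75,0],"rot":[0,0,0],"hand":0},{"linear":[0.4,-0.75,0],"rot":[0,0,0],"hand":0},{"linear":[0.4,-0.75,0],"rot":[0,0,0],"hand":0},{"linear":[0.4,-0.75,0],"rot":[0,0,0],"hand":0},{"linear":[0.4,-0.75,0],"rot":[0,0,0],"hand":0},{"linear":[0.3,-0.4,0],"rot":[0,0,0],"hand":0},{"linear":[0,0,0],"rot":[0,0,0],"hand":0},{"linear":[0,0,0],"rot":[0,0,0],"hand":0}]'; python3 - <<'E'
from h import *
st(); o,s=snap('wrist','w2.png'); np.savez('w2.npz',p=o['tool_pos'],R=R(o),**s)
snap('scene','s2.png')
E
```

```text
clock: 7.45
tool_pos: [0.6255, -0.0013, 0.2841]
orientation: [-163.9, 89.2, 175.7]
force: [-0.5, 1.0, -2.6]
opening: 0.0295
t 7.45 p [ 0.6255 -0.0013  0.2841] x [-0.014  0.001 -1.   ] jaw [ 0.348  0.937 -0.004] ang 69.6 F [-0.5  1.  -2.6] open 0.0295 q [  18.   15.    0.   -0.  -76. -128.]
```

View pics/w2.png

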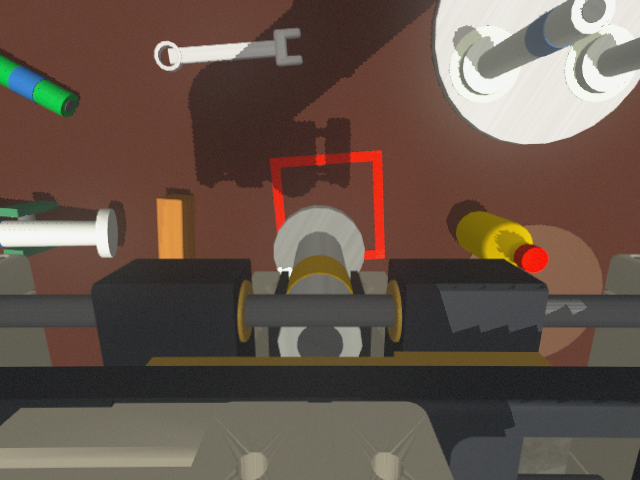

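View pics/s2.png

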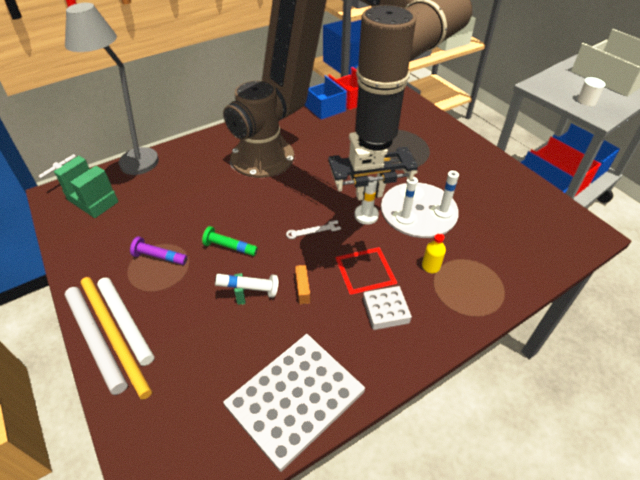

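The held post is above the square. Visible in the wrist view are the square's red corners at about (271,158), (382,151) and (384,258). The scene view shows the yellow post clear of the plate.

```bash
python3 - <<'E'
from h import *
s=dict(np.load('w2.npz')); s=wT(s,s['p'],s['R'])
P=plane(s,[[271,158],[382,151],[384,258]],0)[:,:2]; print(P,np.linalg.norm(P[1]-P[0]),np.linalg.norm(P[2]-P[1]),'c',(P[0]+P[2])/2)
st()
E
```

```text
[[ 0.54631864 -0.03817551]
 [ 0.58650548  0.09426131]
 [ 0.71947619  0.05410613]] 0.13839975481459693 0.1389015783533523 c [0.63289742 0.00796531]
t 7.55 p [ 0.6255 -0.0007  0.2845] x [-0.013  0.001 -1.   ] jaw [ 0.347  0.938 -0.004] ang 69.7 F [-0.1  0.8 -2.5] open 0.0298 q [  18.   15.    0.   -0.  -76. -128.]
```

```bash
python3 -m crank '[{"linear":[0.13,0.15,-0.4],"rot":[0,-0.16,0],"hand":0},{"linear":[0,0,-0.8],"rot":[0,0,0],"hand":0},{"linear":[0,0,-0.8],"rot":[0,0,0],"hand":0},{"linear":[0,0,-0.6],"rot":[0,0,0],"hand":0},{"linear":[0,0,-0.4],"rot":[0,0,0],"hand":0},{"linear":[0,0,-0.2],"rot":[0,0,0],"hand":0},{"linear":[0,0,0],"rot":[0,0,0],"hand":0}]'; python3 - <<'E'
from h import *
st()
E
```

```text
clock: 8.43
tool_pos: [0.6317, 0.0156, 0.091]
orientation: [42.8, 89.5, 23.0]
force: [0.4, 0.5, -2.5]
opening: 0.0296
t 8.43 p [0.6317 0.0156 0.091 ] x [ 0.008  0.003 -1.   ] jaw [0.338 0.941 0.006] ang 70.3 F [ 0.4  0.5 -2.5] open 0.0296 q [  19.   23.  -15.   -0.  -52. -129.]
```

```bash
python3 -m crank '[{"linear":[0.02,-0.12,-0.15],"rot":[0,0.08,0],"hand":0},{"linear":[0,0,-0.1],"rot":[0,0,0],"hand":0},{"linear":[0,0,-0.05],"rot":[0,0,0],"hand":0},{"linear":[0,0,0],"rot":[0,0,0],"hand":0}]'; python3 - <<'E'
from h import *
st()
E
```

```text
clock: 8.93
tool_pos: [0.6349, 0.0084, 0.0749]
orientation: [60.8, 89.6, 41.1]
force: [-0.7, -0.4, -1.2]
opening: 0.0294
t 8.93 p [0.6349 0.0084 0.0749] x [ 0.005  0.004 -1.   ] jaw [0.337 0.941 0.006] ang 70.3 F [-0.7 -0.4 -1.2] open 0.0294 q [  18.   24.  -15.   -0.  -50. -128.]
```

```bash
python3 -m crank '[{"linear":[0,0,-0.06],"rot":[0,0,0],"hand":0},{"linear":[0,0,0],"rot":[0,0,0],"hand":0},{"linear":[0,0,-0.05],"rot":[0,0,0],"hand":0},{"linear":[0,0,0],"rot":[0,0,0],"hand":0}]'; python3 - <<'E'
from h import *
st()
E
```

```text
clock: 9.43
tool_pos: [0.6358, 0.0086, 0.0691]
orientation: [52.0, 89.5, 32.3]
force: [-0.6, -0.0, -1.5]
opening: 0.0294
t 9.43 p [0.6358 0.0086 0.0691] x [ 0.007  0.004 -1.   ] jaw [0.337 0.942 0.006] ang 70.3 F [-0.6 -0.  -1.5] open 0.0294 q [  18.   24.  -16.   -0.  -49. -128.]
```

```bash
python3 -m crank '[{"linear":[0,0,-0.03],"rot":[0,0,0],"hand":0},{"linear":[0,0,0],"rot":[0,0,0],"hand":0},{"linear":[0,0,-0.03],"rot":[0,0,0],"hand":0},{"linear":[0,0,0],"rot":[0,0,0],"hand":0}]'; python3 - <<'E'
from h import *
st()
E
```

```text
clock: 9.93
tool_pos: [0.6367, 0.0087, 0.0692]
orientation: [41.8, 89.4, 22.2]
force: [-0.4, 0.9, -1.5]
opening: 0.0297
t 9.93 p [0.6367 0.0087 0.0692] x [ 0.01   0.004 -1.   ] jaw [0.336 0.942 0.007] ang 70.4 F [-0.4  0.9 -1.5] open 0.0297 q [  18.   24.  -16.   -0.  -49. -128.]
```

```bash
python3 -m crank '[{"linear":[-0.04,0,-0.07],"rot":[-0.05,0.1,0],"hand":0},{"linear":[0,0,0],"rot":[0,0,0],"hand":0}]'; python3 - <<'E'
from h import *
st()
E
```

```text
clock: 10.18
tool_pos: [0.6377, 0.009, 0.0694]
orientation: [15.5, 89.5, -4.0]
force: [0.4, -0.3, -2.5]
opening: 0.0296
t 10.18 p [0.6377 0.009  0.0694] x [ 0.008 -0.001 -1.   ] jaw [0.334 0.943 0.002] ang 70.5 F [ 0.4 -0.3 -2.5] open 0.0296 q [  18.   25.  -16.    0.  -49. -128.]
```

```bash
python3 -m crank '[{"linear":[0,0,-0.12],"rot":[0,0,0],"hand":0}]'; python3 - <<'E'
from h import *
st(); o,s=snap('wrist','w3.png'); snap('scene','s3.png')
E
```

```text
clock: 10.3
tool_pos: [0.6405, 0.0086, 0.0669]
orientation: [11.4, 89.2, -7.9]
force: [-11.1, -2.7, 44.9]
opening: 0.0299
t 10.3 p [0.6405 0.0086 0.0669] x [ 0.014 -0.002 -1.   ] jaw [0.331 0.944 0.003] ang 70.7 F [-11.1  -2.7  44.9] open 0.0299 q [  18.   25.  -16.    0.  -49. -128.]
```

```bash
python3 - <<'E'
import cv2
a=cv2.imread('pics/s3.png')[180:330,290:450]; cv2.imwrite('pics/z4.png',cv2.resize(a,None,fx=4.5,fy=4,interpolation=cv2.INTER_CUBIC))
E
```

```text
(no output)
```

View pics/z4.png

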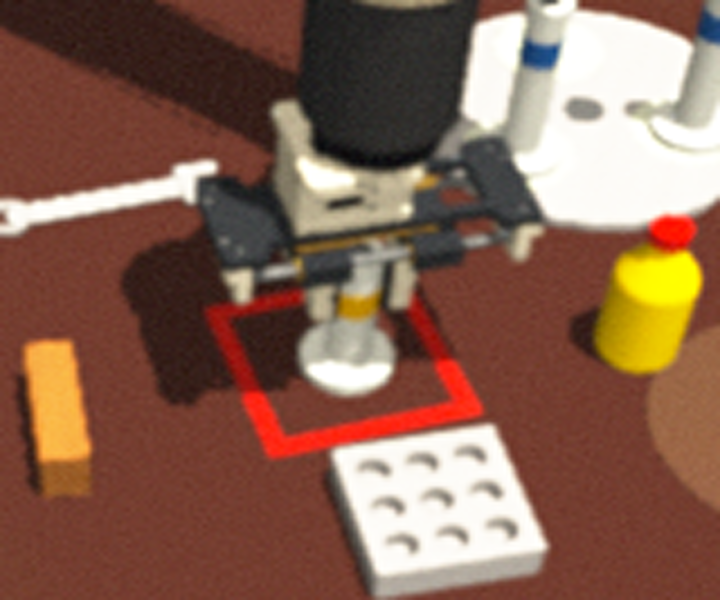

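The zoom shows the post standing on its foot well inside the red outline, clear of the drilled block. Release and retreat.

```bash
python3 -m crank '[{"linear":[-0.03,0,0.06],"rot":[0,0.12,0],"hand":0},{"linear":[0,0,0],"rot":[0,0,0],"hand":0.8},{"linear":[0,0,0],"rot":[0,0,0],"hand":0.8},{"linear":[0,0,0],"rot":[0,0,0],"hand":0.8},{"linear":[0,0,0],"rot":[0,0,0],"hand":0.8},{"linear":[0,0,0],"rot":[0,0,0],"hand":0.8},{"linear":[0,0,0.3],"rot":[0,0,0],"hand":0.8},{"linear":[0,0,0.8],"rot":[0,0,0],"hand":0.8},{"linear":[0,0,0.9],"rot":[0,0,0],"hand":0.8},{"linear":[0,0,0.9],"rot":[0,0,0],"hand":0.8}]'; python3 - <<'E'
from h import *
st()
E
```

```text
clock: 11.65
tool_pos: [0.635, 0.0075, 0.2459]
orientation: [-122.9, 89.6, -142.3]
force: [1.9, -0.4, 0.1]
opening: 0.0698
t 11.65 p [0.635  0.0075 0.2459] x [-0.005 -0.004 -1.   ] jaw [ 0.332  0.943 -0.006] ang 70.6 F [ 1.9 -0.4  0.1] open 0.0698 q [  18.   16.   -3.    0.  -71. -128.]
```

```bash
python3 -m crank '[{"linear":[-0.14,-0.4,0.1],"rot":[0,0,0.95],"hand":0.8},{"linear":[-0.14,-0.4,0.1],"rot":[0,0,0.95],"hand":0.8},{"linear":[-0.14,-0.4,0],"rot":[0,0,0.95],"hand":0.8},{"linear":[-0.14,-0.4,0],"rot":[0,0,0.95],"hand":0.8},{"linear":[-0.14,-0.4,0],"rot":[0,0,0.95],"hand":0.8},{"linear":[-0.14,-0.4,0],"rot":[0,0,0.95],"hand":0.8},{"linear":[-0.14,-0.4,0],"rot":[0,0,0.95],"hand":0.8},{"linear":[-0.14,-0.4,0],"rot":[0,0,0.95],"hand":0.8},{"linear":[-0.14,-0.4,0],"rot":[0,0,0.95],"hand":0.8},{"linear":[-0.14,-0.4,0],"rot":[0,0,0.95],"hand":0.8},{"linear":[-0.14,-0.4,0],"rot":[0,0,0.95],"hand":0.8},{"linear":[-0.14,-0.4,0],"rot":[0,0,0.95],"hand":0.8},{"linear":[-0.14,-0.4,0],"rot":[0,0,0.95],"hand":0.8},{"linear":[-0.14,-0.4,0],"rot":[0,0,0.95],"hand":0.8},{"linear":[-0.14,-0.4,0],"rot":[0,0,0.95],"hand":0.8},{"linear":[-0.14,-0.4,0],"rot":[0,0,0.95],"hand":0.8},{"linear":[0,0,0],"rot":[0,0,0.95],"hand":0.8},{"linear":[0,0,0],"rot":[0,0,0.8],"hand":0.8},{"linear":[0,0,0],"rot":[0,0,0],"hand":0.8},{"linear":[0,0,0],"rot":[0,0,0],"hand":0.8}]'; python3 - <<'E'
from h import *
st(); o,s=snap('wrist','w4.png'); np.savez('w4.npz',p=o['tool_pos'],R=R(o),**s)
for n in('top','scene'):
    o,s=snap(n,n+'4.png'); np.savez(n+'4.npz',**s)
E
```

```text
clock: 14.15
tool_pos: [0.4959, -0.3898, 0.2982]
orientation: [-36.8, 88.2, 31.4]
force: [-0.1, -0.7, 0.3]
opening: 0.0702
t 14.15 p [ 0.4959 -0.3898  0.2982] x [ 0.027  0.016 -1.   ] jaw [-0.928  0.371 -0.019] ang 158.2 F [-0.1 -0.7  0.3] open 0.0702 q [-21.  14.   1.  -1. -76.  -0.]
```

View pics/w4.png

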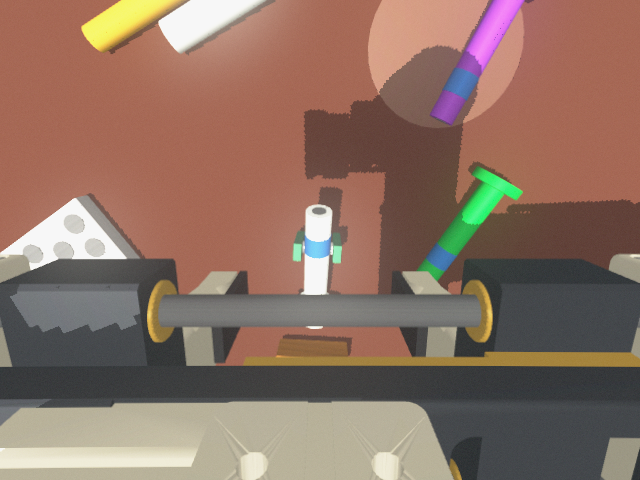

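View pics/top4.png

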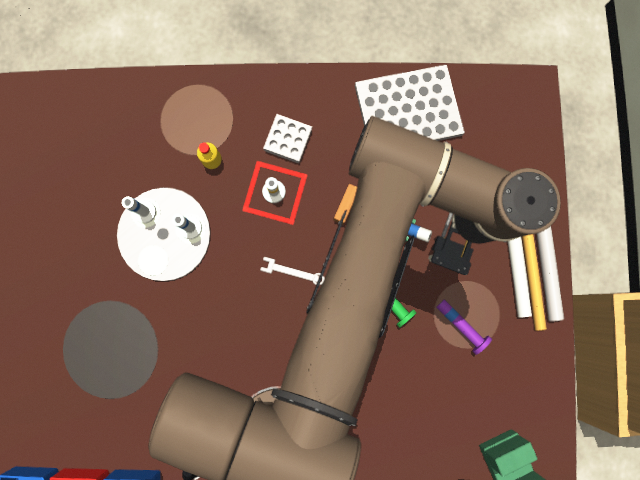

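View pics/scene4.png

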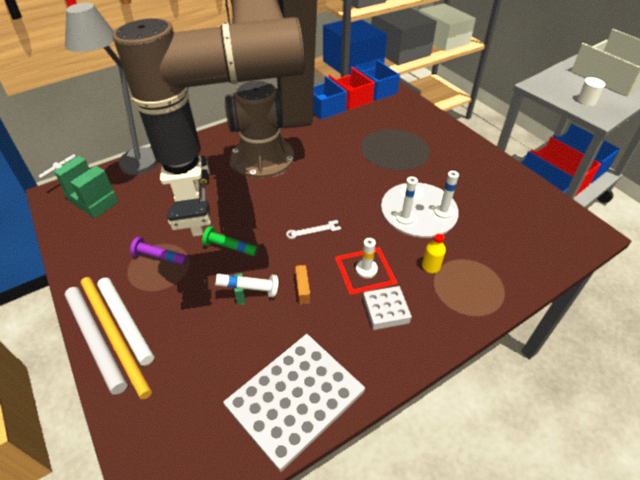

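The wrist view shows the post's plain end at (319,211), the blue band at (318,246) and the green uprights at (298,246) and (338,248). The top and scene views show the short post standing in the middle of the red square, and the good posts unmoved.

```bash
python3 - <<'E'
from h import *
s=dict(np.load('w4.npz')); s=wT(s,s['p'],s['R'])
print('end',plane(s,[[319,211]],.083)); C=cloud(s)
im=s['image'].astype(int); b=(im[...,2]>im[...,0]+50)&(im[...,2]>im[...,1]+20); b[:200]=0;b[280:]=0;b[:,:290]=0;b[:,345:]=0
print('band',np.nanmean(C[b],0),b.sum(),C[211,319])
g=(im[...,1]>im[...,0]+25); g[:220]=0;g[268:]=0;g[:,:285]=0;g[:,350:]=0
for sl in (slice(0,317),slice(317,640)):
    k=g.copy(); k[:, [i for i in range(640) if not(sl.start<=i<sl.stop)]]=0
    print('upright',np.nanmean(C[k],0),k.sum(), np.argwhere(k).mean(0)[::-1])
X,Y,Z=C[...,0],C[...,1],C[...,2]
m=(im.min(-1)>150); m[:200]=0;m[290:]=0;m[:,:290]=0;m[:,345:]=0; P=C[m&(Z>.05)]
c=P.mean(0);u,S,V=np.linalg.svd(P-c,full_matrices=False); print('axis',V[0],np.degrees(np.arctan2(V[0][1],V[0][0])),'c',c)
# prediction
d=np.array([np.cos(np.radians(65.2)),np.sin(np.radians(65.2))]); h=np.array([.598,-.181]); o=h-.077*d
print('origin',o,'end pred',o-.1504*d,'band',o-.1104*d,'upr',o-.094*d)
# post-plate free pad, good posts, square post
for n in('top','scene'):
    s=dict(np.load(n+'4.npz'));C=cloud(s);X,Y,Z=C[...,0],C[...,1],C[...,2]
    for lo,hi in ((.108,.13),(.163,.182)):
        m=(X>.4)&(X<.8)&(Y>-.05)&(Y<.45)&(Z>lo)&(Z<hi); nl,L,q,ce=cv2.connectedComponentsWithStats(m.astype(np.uint8))
        for i in range(1,nl):
            if q[i,4]>35: P=C[L==i]; print(n,lo,q[i],np.round(P.mean(0),4))
s=dict(np.load('top4.npz'))
a=s['image'][180:290,105:220,::-1].astype(float); a=np.clip((a-215)*6,0,255).astype(np.uint8)
cv2.imwrite('pics/z5.png',cv2.resize(a,None,fx=5,fy=5,interpolation=cv2.INTER_CUBIC))
E
```

```text
end [[ 0.4996935 -0.3877743  0.083    ]]
band [ 0.51818039 -0.34805219  0.07893871] 416 [ 0.49957581 -0.38800131  0.08426529]
upright [ 0.53380024 -0.34952272  0.06991754] 362 [304.49171271 249.18232044]
upright [ 0.50734848 -0.33762407  0.06964084] 375 [328.83733333 250.25066667]
axis [ 0.39217578  0.86491395 -0.31324434] 65.60915286128504 c [ 0.51898605 -0.34556249  0.07442925]
origin [ 0.56570219 -0.25089887] end pred [ 0.5026166 -0.3874286] band [ 0.51939468 -0.3511175 ] upr [ 0.52627369 -0.33622995]
top 0.108 [199 142  11  12  66] [0.7252 0.1759 0.125 ]
top 0.108 [265 178  12  11 111] [0.6356 0.0093 0.1195]
top 0.163 [121 196  14  13 135] [0.5844 0.3514 0.1709]
top 0.163 [171 214  14  12 122] [0.5399 0.2295 0.1711]
scene 0.108 [444 185  11  10  57] [0.5922 0.3463 0.1189]
scene 0.108 [405 193  10   8  50] [0.5503 0.2245 0.1188]
scene 0.108 [434 235  10  11  56] [0.7324 0.1716 0.1213]
scene 0.108 [364 239  11  11 102] [0.6405 0.0087 0.1192]
scene 0.163 [448 171  11   9  81] [0.5882 0.3527 0.1724]
scene 0.163 [406 177  11  10  81] [0.5441 0.2284 0.1721]
```

View pics/z5.png

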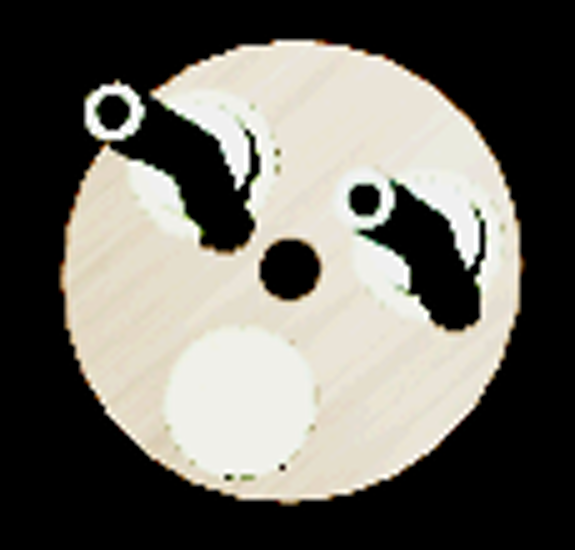

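The stretched crop shows the free pad as a clear white disc at crop (241,402), about (153,260) in the top image. I will fit it now.

```bash
python3 - <<'E'
from h import *
s=dict(np.load('top4.npz')); im=s['image'].astype(int)
a=im[180:290,105:220]
print(a[80,48],a[80,30])
sc=a[...,2]  # blue channel separates
m=(cv2.GaussianBlur(a[...,2].astype(np.float32),(3,3),0)>np.mean([a[80,48,2],a[75:80,26:30,2].mean()])).astype(np.uint8)
m[:62]=0; m[:,:28]=0;m[:,66:]=0;m[100:]=0
cs,_=cv2.findContours(m,cv2.RETR_EXTERNAL,cv2.CHAIN_APPROX_NONE); c=max(cs,key=cv2.contourArea); h=cv2.convexHull(c)[:,0]+[105,180]
print(cv2.boundingRect(c)); P=plane(s,h,.012); print('pad',circ(P),len(h), 'from zoom', plane(s,[[152.8,260]],.012))
g=plane(s,[[163,233.6]],.012); print('plate centre hole',g)
E
```

```text
[255 255 254] [253 251 248]
(33, 65, 33, 30)
pad (array([0.45829458, 0.32574964]), np.float64(0.04206970207267336)) 18 from zoom [[0.45548157 0.32911335 0.012     ]]
plate centre hole [[0.5252764 0.3023989 0.012    ]]
```

```bash
cat >> h.py <<'E'
PSI=65.4
d=np.array([np.cos(np.radians(PSI)),np.sin(np.radians(PSI)),0]); ry=np.array([-d[1],d[0],0]); Zv=np.array([0,0,1.])
def tilt(a):  # tool points down, leaning a deg toward +d (heel)
    a=np.radians(a); x=d*np.sin(a)-Zv*np.cos(a); return np.c_[x,ry,np.cross(x,ry)]
def delta(p,Rt):
    o=monitor.get_obs(); rv=Ro.from_matrix(Rt@R(o).T).as_rotvec(degrees=True)/5
    print('lin units',np.round((np.array(p)-o['tool_pos'])/.06,2),'rot units',np.round(rv,2))
E
python3 - <<'E'
from h import *
g=np.array([.5065,-.3756,.0781]); T=tilt(30)
delta(g+.019*T[:,0]-.08*T[:,0],T)
E
```

```text
lin units [-0.04 -0.23 -2.78] rot units [ 5.33 -2.06 -0.51]
```

```bash
python3 -m crank '[{"linear":[0,-0.03,-0.3],"rot":[0.76,-0.29,-0.07],"hand":0.8},{"linear":[0,-0.03,-0.3],"rot":[0.76,-0.29,-0.07],"hand":0.8},{"linear":[0,-0.03,-0.3],"rot":[0.76,-0.29,-0.07],"hand":0.8},{"linear":[0,-0.03,-0.3],"rot":[0.76,-0.29,-0.07],"hand":0.8},{"linear":[0,-0.03,-0.3],"rot":[0.76,-0.29,-0.07],"hand":0.8},{"linear":[0,-0.03,-0.3],"rot":[0.76,-0.29,-0.07],"hand":0.8},{"linear":[0,-0.03,-0.3],"rot":[0.76,-0.29,-0.07],"hand":0.8},{"linear":[0,0,0],"rot":[0,0,0],"hand":0.8}]'; python3 - <<'E'
from h import *
st()
g=np.array([.5065,-.3756,.0781]); T=tilt(30)
delta(g+.019*T[:,0]-.08*T[:,0],T)
E
```

```text
clock: 15.3
tool_pos: [0.4973, -0.4008, 0.1685]
orientation: [0.2, 59.2, 65.5]
force: [0.2, 0.3, -0.3]
opening: 0.07
t 15.3 p [ 0.4973 -0.4008  0.1685] x [ 0.212  0.466 -0.859] jaw [-0.909  0.417  0.002] ang 155.3 F [ 0.2  0.3 -0.3] open 0.07 q [-41.  28.  10. -30. -82.  23.]
lin units [-0.06 -0.04 -0.63] rot units [-0.15  0.05  0.01]
```

```bash
python3 -m crank '[{"linear":[-0.06,-0.04,-0.5],"rot":[-0.15,0.05,0],"hand":0.8},{"linear":[0.07,0.15,-0.35],"rot":[0,0,0],"hand":0.8},{"linear":[0.07,0.15,-0.3],"rot":[0,0,0],"hand":0.8},{"linear":[0.07,0.15,-0.3],"rot":[0,0,0],"hand":0.8},{"linear":[0,0,0],"rot":[0,0,0],"hand":0.8}]'; python3 - <<'E'
from h import *
st()
g=np.array([.5065,-.3756,.0781]); T=tilt(30)
delta(g+.019*T[:,0],T)
E
```

```text
clock: 15.92
tool_pos: [0.509, -0.3766, 0.0846]
orientation: [-0.7, 60.6, 64.9]
force: [0.3, 0.2, 0.3]
opening: 0.0702
t 15.93 p [ 0.509  -0.3766  0.0846] x [ 0.209  0.445 -0.871] jaw [-0.91   0.415 -0.006] ang 155.5 F [0.3 0.2 0.3] open 0.0702 q [-38.  31.   3. -30. -72.  26.]
lin units [ 0.02  0.16 -0.38] rot units [ 0.14  0.02 -0.02]
```

```bash
python3 -m crank '[{"linear":[0.02,0.12,-0.35],"rot":[0.1,0,0],"hand":0.8},{"linear":[0,0,0],"rot":[0,0,0],"hand":0.8},{"linear":[0,0,0],"rot":[0,0,0],"hand":0.8}]'; python3 - <<'E'
from h import *
st()
g=np.array([.5065,-.3756,.0781]); T=tilt(30)
delta(g+.019*T[:,0],T)
o,s=snap('wrist','w5.png');snap('scene','s5.png')
import cv2
a=cv2.imread('pics/s5.png')[190:330,170:330]; cv2.imwrite('pics/z6.png',cv2.resize(a,None,fx=4.5,fy=4,interpolation=cv2.INTER_CUBIC))
E
```

```text
clock: 16.3
tool_pos: [0.5116, -0.3707, 0.0663]
orientation: [-0.8, 60.3, 64.9]
force: [0.2, 0.5, 0.1]
opening: 0.0704
t 16.3 p [ 0.5116 -0.3707  0.0663] x [ 0.21   0.448 -0.869] jaw [-0.91   0.414 -0.007] ang 155.6 F [0.2 0.5 0.1] open 0.0704 q [-38.  32.   2. -31. -70.  26.]
lin units [-0.02  0.06 -0.08] rot units [ 0.09  0.05 -0.03]
```

View pics/w5.png

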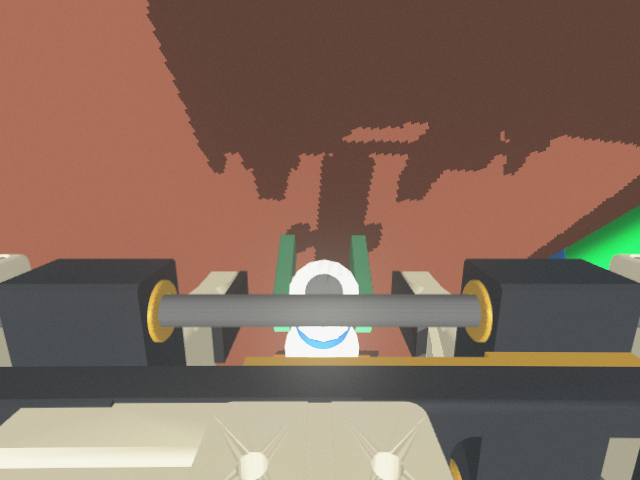

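View pics/z6.png

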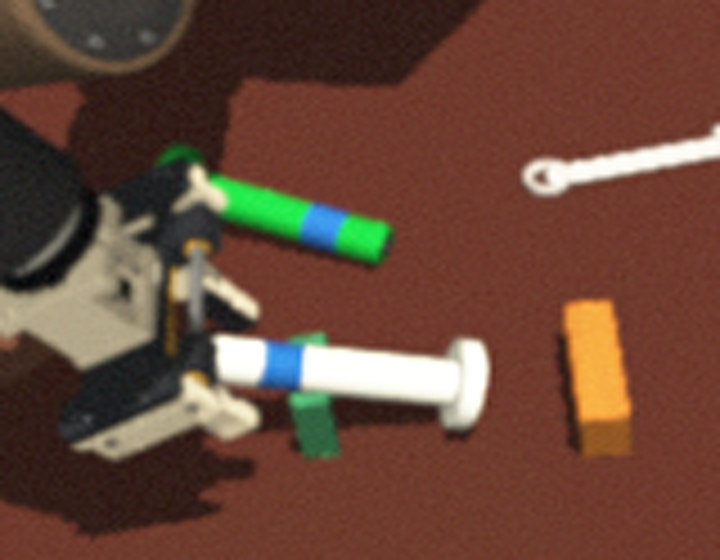

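The jaws straddle the plain end: in the wrist view the post is at column 323 between fingers at about 215 and 425. In the scene zoom the fingers are on both sides of the end, clear of the uprights. I'll nudge forward a little and close.

```bash
python3 -m crank '[{"linear":[0.03,0.1,-0.1],"rot":[0.05,0,0],"hand":0.8},{"linear":[0,0,0],"rot":[0,0,0],"hand":0.8},{"linear":[0,0,0],"rot":[0,0,0],"hand":0},{"linear":[0,0,0],"rot":[0,0,0],"hand":0},{"linear":[0,0,0],"rot":[0,0,0],"hand":0},{"linear":[0,0,0],"rot":[0,0,0],"hand":0},{"linear":[0,0,0],"rot":[0,0,0],"hand":0},{"linear":[0,0,0],"rot":[0,0,0],"hand":0},{"linear":[0,0,0],"rot":[0,0,0],"hand":0},{"linear":[0,0,0],"rot":[0,0,0],"hand":0}]'; python3 - <<'E'
from h import *
st()
E
```

```text
clock: 17.65
tool_pos: [0.5134, -0.3647, 0.0604]
orientation: [-0.7, 60.1, 64.9]
force: [-0.6, -0.4, -0.3]
opening: 0.0297
t 17.65 p [ 0.5134 -0.3647  0.0604] x [ 0.211  0.452 -0.867] jaw [-0.91   0.415 -0.006] ang 155.5 F [-0.6 -0.4 -0.3] open 0.0297 q [-37.  32.   2. -31. -70.  27.]
```

```bash
cat >> h.py <<'E'
PIV=np.array([.5617,-.2604,0]); P0=np.array([.5134,-.3647,.0604])
R0=np.array([[.211,-.910],[.452,.415],[-.867,-.006]]); R0=np.c_[R0,np.cross(R0[:,0],R0[:,1])]
R0=Ro.from_matrix(R0).as_matrix()
def arc(f):
    Q=Ro.from_rotvec(ry*f,degrees=True).as_matrix(); return PIV+Q@(P0-PIV), Q@R0
def phi():
    o=monitor.get_obs(); rv=Ro.from_matrix(R(o)@R0.T).as_rotvec(degrees=True); f=rv@ry
    print('phi %.2f'%f,'offaxis',np.round(rv-f*ry,2),'pos err from arc mm',np.round((o['tool_pos']-arc(f)[0])*1000,1)); return f
def rows(fs):
    o=monitor.get_obs(); p=o['tool_pos'];r=R(o)
    for f in fs:
        q,S=arc(f); print(f,'lin',np.round((q-p)/.06,2),'rot',np.round(Ro.from_matrix(S@r.T).as_rotvec(degrees=True)/5,2)); p,r=q,S
E
python3 - <<'E'
from h import *
phi(); rows([3,7,11])
E
```

```text
phi -0.02 offaxis [-0.   -0.01  0.02] pos err from arc mm [0.  0.  0.1]
3 lin [0.02 0.05 0.1 ] rot [-0.55  0.25 -0.  ]
7 lin [0.03 0.07 0.13] rot [-0.73  0.33  0.  ]
11 lin [0.04 0.08 0.12] rot [-0.73  0.33  0.  ]
```

```bash
python3 -m crank '[{"linear":[0.02,0.05,0.1],"rot":[-0.55,0.25,0],"hand":0},{"linear":[0.03,0.07,0.13],"rot":[-0.73,0.33,0],"hand":0},{"linear":[0.04,0.08,0.12],"rot":[-0.73,0.33,0],"hand":0}]'; python3 - <<'E'
from h import *
st();phi(); rows([14,18,22])
E
```

```text
clock: 18.02
tool_pos: [0.5182, -0.3537, 0.0804]
orientation: [-0.8, 71.3, 64.5]
force: [-0.3, 0.9, 0.1]
opening: 0.0296
t 18.02 p [ 0.5182 -0.3537  0.0804] x [ 0.138  0.29  -0.947] jaw [-0.909  0.417 -0.005] ang 155.3 F [-0.3  0.9  0.1] open 0.0296 q [-29.  27.  -4. -21. -62.  15.]
phi 11.20 offaxis [ 0.02  0.05 -0.23] pos err from arc mm [-1.  -1.7 -1.2]
14 lin [0.05 0.09 0.1 ] rot [-0.51  0.23  0.05]
18 lin [0.04 0.09 0.11] rot [-0.73  0.33 -0.  ]
22 lin [0.05 0.1  0.1 ] rot [-0.73  0.33  0.  ]
```

```bash
python3 -m crank '[{"linear":[0.05,0.1,0.11],"rot":[-0.51,0.23,0.05],"hand":0},{"linear":[0.05,0.1,0.12],"rot":[-0.73,0.33,0],"hand":0},{"linear":[0.05,0.1,0.1],"rot":[-0.73,0.33,0],"hand":0}]'; python3 - <<'E'
from h import *
st();phi(); rows([25,29,33,37])
E
```

```text
clock: 18.4
tool_pos: [0.5269, -0.3352, 0.1006]
orientation: [-2.1, 82.5, 63.5]
force: [-0.4, -0.7, -2.7]
opening: 0.0295
t 18.4 p [ 0.5269 -0.3352  0.1006] x [ 0.059  0.118 -0.991] jaw [-0.911  0.413 -0.005] ang 155.6 F [-0.4 -0.7 -2.7] open 0.0295 q [-19.  23. -11.  -9. -56.   0.]
phi 22.37 offaxis [-0.01 -0.01  0.01] pos err from arc mm [0.3 0.7 1. ]
25 lin [0.03 0.06 0.05] rot [-0.48  0.22 -0.  ]
29 lin [0.05 0.11 0.09] rot [-0.73  0.33  0.  ]
33 lin [0.05 0.12 0.08] rot [-0.73  0.33  0.  ]
37 lin [0.06 0.12 0.07] rot [-0.73  0.33  0.  ]
```

```bash
python3 -m crank '[{"linear":[0.03,0.06,0.03],"rot":[-0.48,0.22,0],"hand":0},{"linear":[0.05,0.11,0.08],"rot":[-0.73,0.33,0],"hand":0},{"linear":[0.05,0.12,0.07],"rot":[-0.73,0.33,0],"hand":0}]'; python3 - <<'E'
from h import *
st();phi(); rows([36,40,44])
o,s=snap('scene','s7.png')
a=s['image'][190:330,170:330,::-1]; cv2.imwrite('pics/z7.png',cv2.resize(a,None,fx=4.5,fy=4,interpolation=cv2.INTER_CUBIC))
E
```

```text
clock: 18.77
tool_pos: [0.5353, -0.3174, 0.1129]
orientation: [-173.8, 86.5, -108.1]
force: [-1.7, -0.7, 0.5]
opening: 0.0293
t 18.77 p [ 0.5353 -0.3174  0.1129] x [-0.019 -0.058 -0.998] jaw [-0.912  0.411 -0.007] ang 155.7 F [-1.7 -0.7  0.5] open 0.0293 q [-11.  21. -17.   4. -53. -16.]
phi 33.38 offaxis [-0.07 -0.16  0.02] pos err from arc mm [ 0.2 -0.1 -0.8]
36 lin [0.03 0.08 0.06] rot [-0.46  0.25 -0.01]
40 lin [0.06 0.13 0.06] rot [-0.73  0.33  0.  ]
44 lin [0.06 0.13 0.05] rot [-0.73  0.33  0.  ]
```

View pics/z7.png

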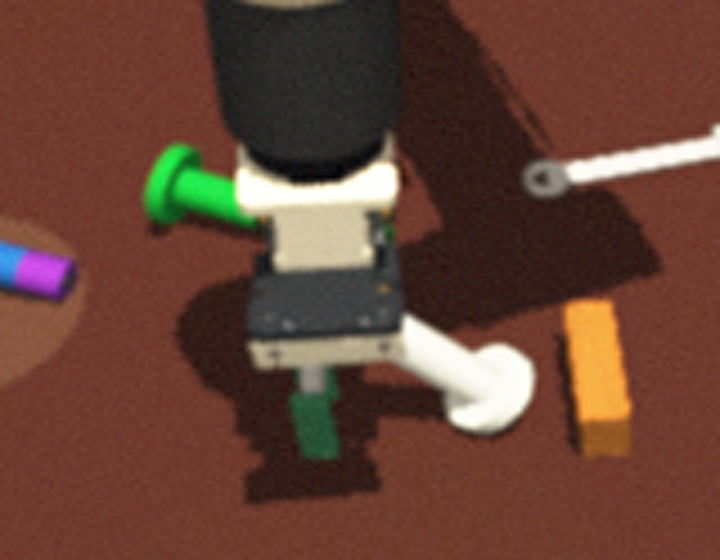

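The zoom shows the post tipped about half way up, with its foot rim still on the bench in front of the heel block. Continue.

```bash
python3 -m crank '[{"linear":[0.03,0.08,0.06],"rot":[-0.46,0.25,0],"hand":0},{"linear":[0.06,0.13,0.06],"rot":[-0.73,0.33,0],"hand":0},{"linear":[0.06,0.13,0.05],"rot":[-0.73,0.33,0],"hand":0}]'; python3 - <<'E'
from h import *
st();phi(); rows([47,51,55])
E
```

```text
clock: 19.2
tool_pos: [0.5443, -0.2956, 0.1235]
orientation: [-179.4, 75.5, -113.6]
force: [-0.4, -0.1, -2.9]
opening: 0.0294
t 19.2 p [ 0.5443 -0.2956  0.1235] x [-0.1   -0.23  -0.968] jaw [-0.912  0.41  -0.003] ang 155.8 F [-0.4 -0.1 -2.9] open 0.0294 q [ -2.  21. -22.  17. -54. -32.]
phi 44.43 offaxis [-0.01 -0.02  0.09] pos err from arc mm [-0.3  0.8 -0.1]
47 lin [0.04 0.07 0.03] rot [-0.47  0.21 -0.02]
51 lin [0.06 0.13 0.03] rot [-0.73  0.33  0.  ]
55 lin [0.06 0.14 0.02] rot [-0.73  0.33 -0.  ]
```

```bash
python3 -m crank '[{"linear":[0.04,0.07,0.02],"rot":[-0.47,0.21,0],"hand":0},{"linear":[0.06,0.13,0.02],"rot":[-0.73,0.33,0],"hand":0},{"linear":[0.06,0.14,0.02],"rot":[-0.73,0.33,0],"hand":0}]'; python3 - <<'E'
from h import *
st();phi(); rows([58,62,66])
E
```

```text
clock: 19.58
tool_pos: [0.5542, -0.2747, 0.1282]
orientation: [-179.6, 64.6, -113.8]
force: [-0.5, 1.4, -1.5]
opening: 0.0296
t 19.57 p [ 0.5542 -0.2747  0.1282] x [-0.173 -0.392 -0.903] jaw [-0.912  0.409 -0.003] ang 155.8 F [-0.5  1.4 -1.5] open 0.0296 q [  4.  23. -25.  27. -58. -46.]
phi 55.29 offaxis [-0.05 -0.11  0.06] pos err from arc mm [-0.5 -0.2 -0.6]
58 lin [0.05 0.1  0.02] rot [-0.49  0.24 -0.02]
62 lin [0.06 0.14 0.01] rot [-0.73  0.33  0.  ]
66 lin [ 0.06  0.14 -0.  ] rot [-0.73  0.33 -0.  ]
```

```bash
python3 -m crank '[{"linear":[0.05,0.1,0.01],"rot":[-0.49,0.24,0],"hand":0},{"linear":[0.06,0.14,0],"rot":[-0.73,0.33,0],"hand":0},{"linear":[0.06,0.14,0],"rot":[-0.73,0.33,0],"hand":0}]'; python3 - <<'E'
from h import *
st();phi(); rows([69,70])
E
```

```text
clock: 19.95
tool_pos: [0.5646, -0.2513, 0.1291]
orientation: [-179.9, 53.6, -114.1]
force: [-0.1, 0.4, -2.7]
opening: 0.0292
t 19.95 p [ 0.5646 -0.2513  0.1291] x [-0.242 -0.541 -0.805] jaw [-0.912  0.409 -0.001] ang 155.8 F [-0.1  0.4 -2.7] open 0.0292 q [ 10.  27. -25.  33. -64. -56.]
phi 66.27 offaxis [-0.03 -0.07  0.07] pos err from arc mm [-0.4  0.6 -0.4]
69 lin [ 0.05  0.08 -0.  ] rot [-0.49  0.23 -0.02]
70 lin [ 0.02  0.03 -0.  ] rot [-0.18  0.08 -0.  ]
```

```bash
python3 -m crank '[{"linear":[0.05,0.1,-0.02],"rot":[-0.62,0.29,0],"hand":0},{"linear":[0,0,0],"rot":[0,0,0],"hand":0}]'; python3 - <<'E'
from h import *
st();phi(); 
o,s=snap('scene','s8.png')
a=s['image'][190:330,170:330,::-1]; cv2.imwrite('pics/z8.png',cv2.resize(a,None,fx=4.5,fy=4,interpolation=cv2.INTER_CUBIC))
snap('wrist','w8.png')
E
```

```text
clock: 20.2
tool_pos: [0.5683, -0.2443, 0.1283]
orientation: [179.9, 50.0, -114.1]
force: [-1.0, 1.4, 2.1]
opening: 0.0293
t 20.2 p [ 0.5683 -0.2443  0.1283] x [-0.263 -0.587 -0.766] jaw [-0.913  0.407  0.001] ang 156.0 F [-1.   1.4  2.1] open 0.0293 q [ 12.  29. -25.  35. -67. -58.]
phi 69.95 offaxis [-0.03 -0.06  0.23] pos err from arc mm [-0.1  0.2 -0.4]
```

View pics/z8.png

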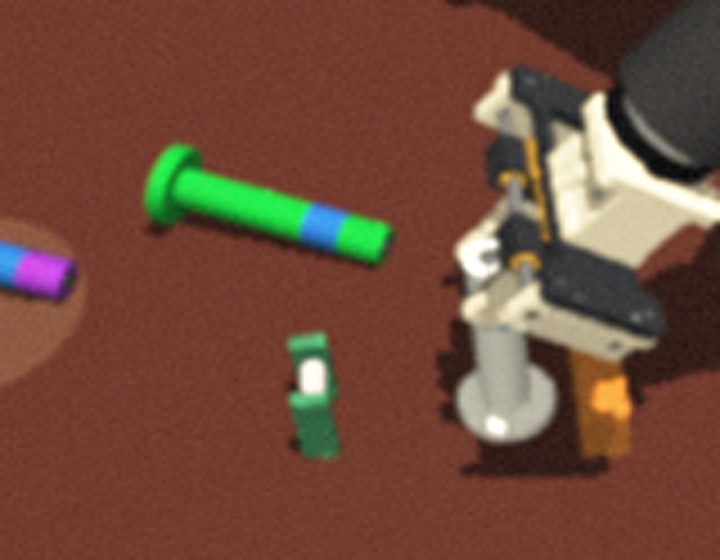

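View pics/w8.png

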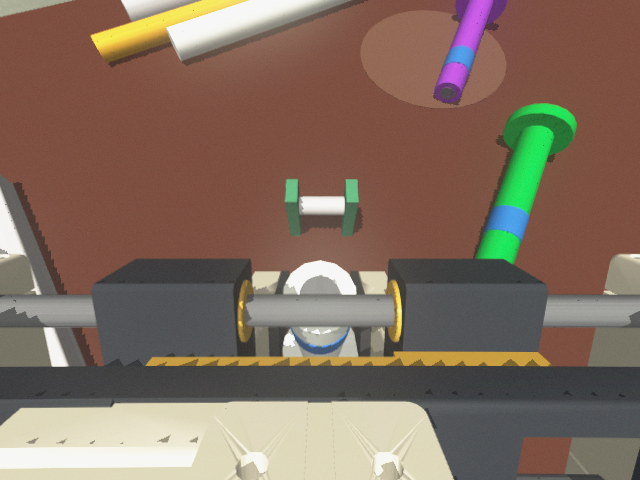

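The post stands upright beside the rest, its foot flat on the bench and in front of the heel block. Open the jaws and back out along the tool axis.

```bash
python3 -m crank '[{"linear":[0,0,0],"rot":[0,0,0],"hand":0.75},{"linear":[0,0,0],"rot":[0,0,0],"hand":0.75},{"linear":[0,0,0],"rot":[0,0,0],"hand":0.75},{"linear":[0,0,0],"rot":[0,0,0],"hand":0.75},{"linear":[0,0,0],"rot":[0,0,0],"hand":0.75},{"linear":[0,0,0],"rot":[0,0,0],"hand":0.75},{"linear":[0.05,0.1,0.13],"rot":[0,0,0],"hand":0.75},{"linear":[0.1,0.2,0.3],"rot":[0,0,0],"hand":0.75},{"linear":[0.1,0.2,0.3],"rot":[0,0,0],"hand":0.75},{"linear":[0.1,0.2,0.4],"rot":[0,0,0],"hand":0.75},{"linear":[0.1,0.2,0.4],"rot":[0,0,0],"hand":0.75},{"linear":[0,0,0],"rot":[0,0,0],"hand":0.75}]'; python3 - <<'E'
from h import *
st(); g=np.array([.574,-.233]); delta([g[0],g[1],.27],tilt(0))
o,s=snap('scene','s9.png'); np.savez('scene9.npz',**s); o,s=snap('top','t9.png'); np.savez('top9.npz',**s)
o,s=snap('wrist','w9.png'); np.savez('w9.npz',p=o['tool_pos'],R=R(o),**s)
s=wT(s,o['tool_pos'],R(o)); C=cloud(s); m=(abs(C[...,2]-.16)<.005)&(abs(C[...,0]-.574)<.04)&(abs(C[...,1]+.233)<.04); print('wrist top',m.sum(),C[m].mean(0) if m.any() else '')
for n in('scene','top'):
    s=dict(np.load(n+'9.npz')); C=cloud(s); m=(abs(C[...,2]-.16)<.006)&(abs(C[...,0]-.574)<.04)&(abs(C[...,1]+.233)<.04); print(n,m.sum(),C[m].mean(0) if m.any() else '')
E
```

```text
clock: 21.8
tool_pos: [0.5965, -0.1879, 0.2255]
orientation: [-179.9, 50.3, -114.1]
force: [-0.2, 0.3, -0.1]
opening: 0.0658
t 21.8 p [ 0.5965 -0.1879  0.2255] x [-0.261 -0.583 -0.769] jaw [-0.912  0.409 -0.001] ang 155.8 F [-0.2  0.3 -0.1] open 0.0658 q [ 17.  26. -14.  29. -80. -54.]
lin units [-0.37 -0.75  0.74] rot units [ 7.24 -3.27 -0.08]
wrist top 1259 [ 0.57116332 -0.23178732  0.15943279]
scene 103 [ 0.57648654 -0.23166424  0.1605163 ]
top 116 [ 0.5741787  -0.23286633  0.15980769]
```

View pics/s9.png

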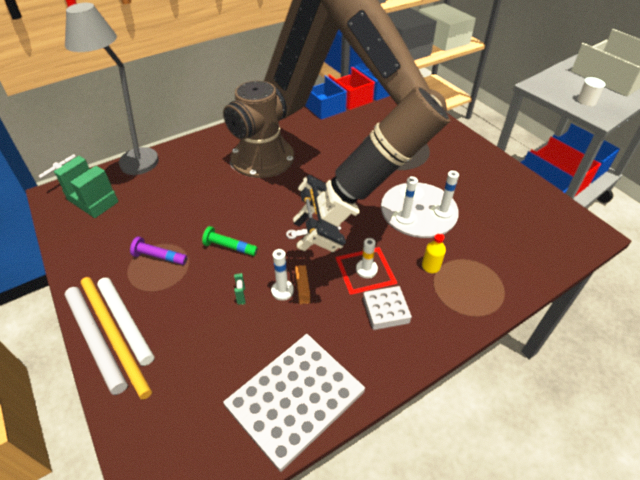

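View pics/w9.png

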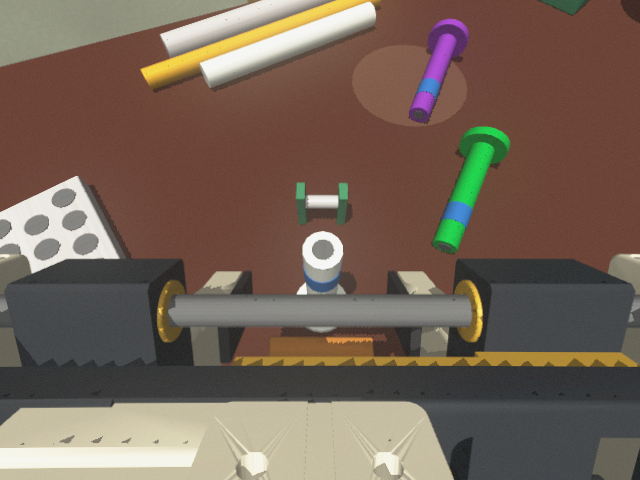

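The post stands by itself at (.574,-.2325); its top is at 159–160 mm in all three views. I'm turning the tool to vertical above it.

```bash
python3 -m crank '[{"linear":[0,0,0.3],"rot":[0.9,-0.41,0],"hand":0.75},{"linear":[0,0,0.3],"rot":[0.9,-0.41,0],"hand":0.75},{"linear":[-0.05,-0.1,0.2],"rot":[0.9,-0.41,0],"hand":0.75},{"linear":[-0.05,-0.1,0.2],"rot":[0.9,-0.41,0],"hand":0.75},{"linear":[-0.05,-0.1,0],"rot":[0.9,-0.41,0],"hand":0.75},{"linear":[-0.05,-0.1,0],"rot":[0.9,-0.41,0],"hand":0.75},{"linear":[-0.05,-0.1,0],"rot":[0.9,-0.41,0],"hand":0.75},{"linear":[-0.05,-0.1,0],"rot":[0.9,-0.41,0],"hand":0.75},{"linear":[-0.05,-0.1,0],"rot":[0,0,0],"hand":0.75},{"linear":[0,0,0],"rot":[0,0,0],"hand":0.75}]'; python3 - <<'E'
from h import *
st(); delta([.5735,-.2325,.19],tilt(0))
E
```

```text
clock: 23.2
tool_pos: [0.5666, -0.2344, 0.2762]
orientation: [54.5, 89.2, 120.4]
force: [0.2, -0.4, 0.3]
opening: 0.0656
t 23.2 p [ 0.5666 -0.2344  0.2762] x [-0.007  0.012 -1.   ] jaw [-0.913  0.409  0.011] ang 155.9 F [ 0.2 -0.4  0.3] open 0.0656 q [ -5.  14.  -2.  -1. -75. -19.]
lin units [ 0.11  0.03 -1.44] rot units [-0.14 -0.08 -0.1 ]
```

```bash
python3 -m crank '[{"linear":[0.11,0.03,-0.5],"rot":[-0.14,-0.08,0],"hand":0.75},{"linear":[0,0,-0.5],"rot":[0,0,0],"hand":0.75},{"linear":[0,0,-0.4],"rot":[0,0,0],"hand":0.75},{"linear":[0,0,0],"rot":[0,0,0],"hand":0.75}]'; python3 - <<'E'
from h import *
st(); delta([.573,-.2325,.11],tilt(0))
E
```

```text
clock: 23.7
tool_pos: [0.573, -0.2304, 0.1881]
orientation: [155.0, 89.6, -138.9]
force: [0.5, 0.7, 0.7]
opening: 0.0656
t 23.7 p [ 0.573  -0.2304  0.1881] x [-0.005 -0.004 -1.   ] jaw [-0.914  0.405  0.003] ang 156.1 F [0.5 0.7 0.7] open 0.0656 q [ -4.  17. -10.   0. -63. -20.]
lin units [-0.   -0.04 -1.3 ] rot units [ 0.05 -0.06 -0.14]
```

```bash
python3 -m crank '[{"linear":[0,-0.03,-0.4],"rot":[0.05,-0.06,0],"hand":0.75},{"linear":[0,0,-0.4],"rot":[0,0,0],"hand":0.75},{"linear":[0,0,-0.3],"rot":[0,0,0],"hand":0.75},{"linear":[0,0,-0.2],"rot":[0,0,0],"hand":0.75},{"linear":[0,0,0],"rot":[0,0,0],"hand":0.75},{"linear":[0,0,0],"rot":[0,0,0],"hand":0.75}]'; python3 - <<'E'
from h import *
st(); delta([.573,-.2325,.11],tilt(0))
E
```

```text
clock: 24.45
tool_pos: [0.5773, -0.2308, 0.1136]
orientation: [-114.3, 89.6, -47.9]
force: [-0.2, 0.1, -0.5]
opening: 0.0658
t 24.45 p [ 0.5773 -0.2308  0.1136] x [ 0.005 -0.005 -1.   ] jaw [-0.916  0.4   -0.006] ang 156.4 F [-0.2  0.1 -0.5] open 0.0658 q [ -4.  21. -15.   0. -54. -20.]
lin units [-0.07 -0.03 -0.06] rot units [ 0.06  0.05 -0.2 ]
```

```bash
python3 -m crank '[{"linear":[-0.08,-0.03,-0.05],"rot":[0.06,0.06,0],"hand":0.75},{"linear":[0,0,0],"rot":[0,0,0],"hand":0.75},{"linear":[0,0,0],"rot":[0,0,0],"hand":0},{"linear":[0,0,0],"rot":[0,0,0],"hand":0},{"linear":[0,0,0],"rot":[0,0,0],"hand":0},{"linear":[0,0,0],"rot":[0,0,0],"hand":0},{"linear":[0,0,0],"rot":[0,0,0],"hand":0},{"linear":[0,0,0],"rot":[0,0,0],"hand":0},{"linear":[0,0,0],"rot":[0,0,0],"hand":0},{"linear":[0,0,0],"rot":[0,0,0],"hand":0}]'; python3 - <<'E'
from h import *
st()
E
```

```text
clock: 25.7
tool_pos: [0.573, -0.233, 0.1123]
orientation: [-65.4, 89.9, 1.0]
force: [-0.9, -0.2, -0.0]
opening: 0.0295
t 25.7 p [ 0.573  -0.233   0.1123] x [ 0.002  0.    -1.   ] jaw [-0.916  0.4   -0.001] ang 156.4 F [-0.9 -0.2 -0. ] open 0.0295 q [ -4.  21. -15.  -0. -54. -20.]
```

```bash
python3 -m crank '[{"linear":[0,0,0.2],"rot":[0,0,0],"hand":0},{"linear":[0,0,0.5],"rot":[0,0,0],"hand":0},{"linear":[0,0,0.8],"rot":[0,0,0],"hand":0},{"linear":[0,0,0.8],"rot":[0,0,0],"hand":0},{"linear":[0,0,0.8],"rot":[0,0,0],"hand":0},{"linear":[0,0,0.4],"rot":[0,0,0],"hand":0},{"linear":[-0.1,0.3,0],"rot":[0,0,0],"hand":0},{"linear":[-0.18,0.7,0],"rot":[0,0,0],"hand":0},{"linear":[-0.18,0.85,0],"rot":[0,0,0],"hand":0},{"linear":[-0.18,0.85,0],"rot":[0,0,0],"hand":0},{"linear":[-0.18,0.85,0],"rot":[0,0,0],"hand":0},{"linear":[-0.18,0.85,0],"rot":[0,0,0],"hand":0},{"linear":[-0.18,0.85,0],"rot":[0,0,0],"hand":0},{"linear":[-0.18,0.85,0],"rot":[0,0,0],"hand":0},{"linear":[-0.18,0.85,0],"rot":[0,0,0],"hand":0},{"linear":[-0.18,0.8,0],"rot":[0,0,0],"hand":0},{"linear":[-0.18,0.7,0],"rot":[0,0,0],"hand":0},{"linear":[-0.1,0.4,0],"rot":[0,0,0],"hand":0},{"linear":[0,0,0],"rot":[0,0,0],"hand":0}]'; python3 - <<'E'
from h import *
st(); delta([.4555,.3295,.25],tilt(0))
E
```

```text
clock: 28.08
tool_pos: [0.4263, 0.3175, 0.3164]
orientation: [115.0, 88.7, -178.5]
force: [0.0, -1.1, -2.8]
opening: 0.0298
t 28.07 p [0.4263 0.3175 0.3164] x [-0.023 -0.001 -1.   ] jaw [-0.916  0.4    0.021] ang 156.4 F [ 0.  -1.1 -2.8] open 0.0298 q [ 57.   5.  -8.  -1. -78. -80.]
lin units [ 0.49  0.2  -1.11] rot units [ 0.   -0.26 -0.2 ]
```

```bash
python3 -m crank '[{"linear":[0.25,0.1,0],"rot":[0,-0.13,0],"hand":0},{"linear":[0.24,0.1,-0.3],"rot":[0,-0.13,0],"hand":0},{"linear":[0,0,-0.6],"rot":[0,0,0],"hand":0},{"linear":[0,0,-0.7],"rot":[0,0,0],"hand":0},{"linear":[0,0,-0.6],"rot":[0,0,0],"hand":0},{"linear":[0,0,-0.3],"rot":[0,0,0],"hand":0},{"linear":[0,0,0],"rot":[0,0,0],"hand":0}]'; python3 - <<'E'
from h import *
st(); delta([.4555,.3295,.1243],tilt(0))
E
```

```text
clock: 28.95
tool_pos: [0.4587, 0.3248, 0.1601]
orientation: [-129.6, 89.8, -63.5]
force: [-1.1, 0.6, -3.0]
opening: 0.0298
t 28.95 p [0.4587 0.3248 0.1601] x [ 0.001 -0.003 -1.   ] jaw [-0.915  0.404 -0.003] ang 156.2 F [-1.1  0.6 -3. ] open 0.0298 q [ 55.  13. -19.   0. -58. -79.]
lin units [-0.05  0.08 -0.6 ] rot units [ 0.03  0.02 -0.16]
```

```bash
python3 -m crank '[{"linear":[-0.05,0.1,-0.2],"rot":[0.02,0.02,0],"hand":0},{"linear":[0,0,-0.15],"rot":[0,0,0],"hand":0},{"linear":[0,0,0],"rot":[0,0,0],"hand":0}]'; python3 - <<'E'
from h import *
st(); delta([.4555,.3295,.1243],tilt(0))
o,s=snap('wrist','w10.png'); o,s=snap('top','t10.png'); np.savez('top10.npz',**s)
a=s['image'][180:290,105:220,::-1].astype(float); a=np.clip((a-205)*5,0,255).astype(np.uint8)
cv2.imwrite('pics/z10.png',cv2.resize(a,None,fx=5,fy=5,interpolation=cv2.INTER_CUBIC))
E
```

```text
clock: 29.32
tool_pos: [0.4568, 0.3315, 0.1395]
orientation: [-35.6, 89.9, 30.5]
force: [-0.5, -0.5, -2.9]
opening: 0.0293
t 29.32 p [0.4568 0.3315 0.1395] x [ 0.002  0.001 -1.   ] jaw [-0.915  0.405 -0.001] ang 156.1 F [-0.5 -0.5 -2.9] open 0.0293 q [ 56.  14. -20.   0. -55. -80.]
lin units [-0.02 -0.03 -0.25] rot units [-0.01  0.02 -0.15]
```

View pics/w10.png

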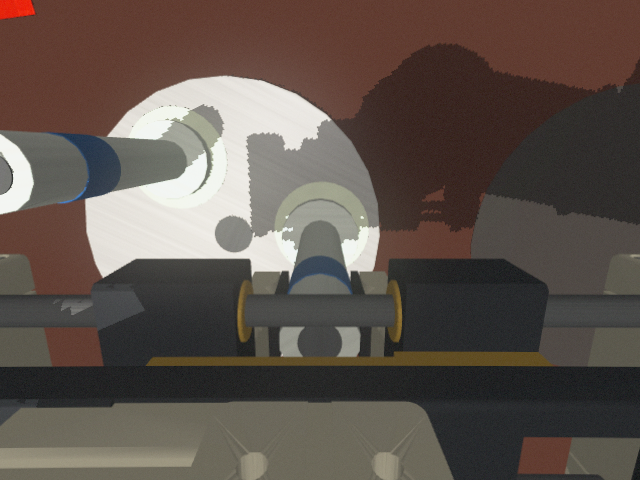

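View pics/z10.png

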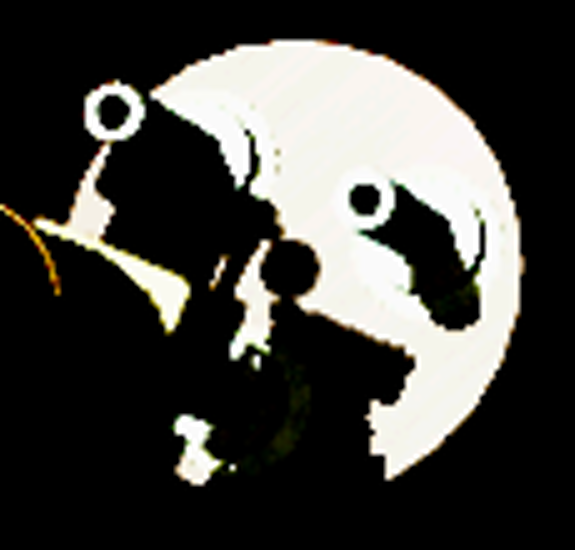

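The wrist view shows the foot (centre about column 320) hovering over the pad's white disc, whose upper edge is at row 181. I'll zoom to check the centring.

```bash
python3 - <<'E'
import cv2,numpy as np
a=cv2.imread('pics/w10.png')[165:270,255:390].astype(float); a=np.clip((a-70)*1.5,0,255).astype(np.uint8)
cv2.imwrite('pics/z11.png',cv2.resize(a,None,fx=5.5,fy=5.5,interpolation=cv2.INTER_CUBIC))
E
```

```text
(no output)
```

View pics/z11.png

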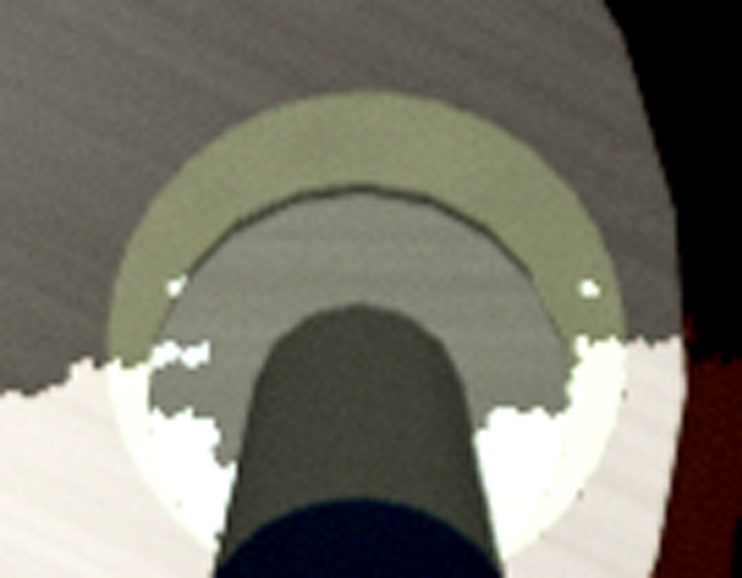

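```bash
python3 - <<'E'
from h import *
o,s=snap('wrist'); s=wT(s,o['tool_pos'],R(o))
f=lambda L:[[255+(x+.5)/5.5-.5,165+(y+.5)/5.5-.5] for x,y in L]
print('pad',circ(plane(s,f([(365,90),(108,340),(628,335),(195,525),(545,530)]),.012)))
for z in(.0392,): print('foot',circ(plane(s,f([(360,187),(190,275),(535,275),(240,222),(480,218),(152,370),(574,350)]),z)))
print(o['tool_pos'])
E
```

```text
pad (array([0.45313706, 0.33122133]), np.float64(0.03994145083985984))
foot (array([0.45429955, 0.33142092]), np.float64(0.029927438499143297))
[0.45714195 0.3318074  0.14022842]
```

Radii fit to 40 and 30 mm as they must, and the foot is only about 1 mm off the pad's centre. Lower it.

```bash
python3 -m crank '[{"linear":[-0.04,0,-0.12],"rot":[0,0.02,0],"hand":0},{"linear":[-0.02,0,-0.08],"rot":[0,0,0],"hand":0},{"linear":[0,0,-0.05],"rot":[0,0,0],"hand":0},{"linear":[0,0,0],"rot":[0,0,0],"hand":0}]'; python3 - <<'E'
from h import *
st(); delta([.456,.331,.1243],tilt(0))
E
```

```text
clock: 29.98
tool_pos: [0.4534, 0.3321, 0.125]
orientation: [-2.4, 89.8, 63.8]
force: [0.7, 0.4, -2.5]
opening: 0.0292
t 29.98 p [0.4534 0.3321 0.125 ] x [ 0.001  0.003 -1.   ] jaw [-0.915  0.404 -0.   ] ang 156.2 F [ 0.7  0.4 -2.5] open 0.0292 q [ 56.  15. -22.  -0. -53. -80.]
lin units [ 0.04 -0.02 -0.01] rot units [-0.03  0.02 -0.15]
```

```bash
python3 -m crank '[{"linear":[0.05,-0.02,0.02],"rot":[0,0,0],"hand":0},{"linear":[0,0,0],"rot":[0,0,0],"hand":0}]'; python3 - <<'E'
from h import *
st()
E
```

```text
clock: 30.22
tool_pos: [0.4568, 0.331, 0.1264]
orientation: [-5.9, 89.8, 60.3]
force: [-0.1, -0.1, -2.3]
opening: 0.0299
t 30.23 p [0.4568 0.331  0.1264] x [ 0.002  0.003 -1.   ] jaw [-0.915  0.404 -0.   ] ang 156.2 F [-0.1 -0.1 -2.3] open 0.0299 q [ 56.  15. -21.  -0. -53. -80.]
```

```bash
python3 -m crank '[{"linear":[-0.01,0,-0.05],"rot":[0,0,0],"hand":0},{"linear":[0,0,0],"rot":[0,0,0],"hand":0}]'; python3 - <<'E'
from h import *
st()
E
```

```text
clock: 30.48
tool_pos: [0.4569, 0.3316, 0.1244]
orientation: [-12.6, 89.7, 53.6]
force: [0.3, -0.7, -2.9]
opening: 0.0297
t 30.48 p [0.4569 0.3316 0.1244] x [ 0.003  0.005 -1.   ] jaw [-0.915  0.404 -0.001] ang 156.2 F [ 0.3 -0.7 -2.9] open 0.0297 q [ 56.  15. -22.   0. -53. -80.]
```

```bash
python3 -m crank '[{"linear":[-0.02,0,-0.06],"rot":[-0.05,0.03,0],"hand":0}]'; python3 - <<'E'
from h import *
st()
E
```

```text
clock: 30.6
tool_pos: [0.4574, 0.3326, 0.1241]
orientation: [-43.2, 89.7, 23.1]
force: [-8.2, -6.6, 38.5]
opening: 0.0294
t 30.6 p [0.4574 0.3326 0.1241] x [ 0.005  0.002 -1.   ] jaw [-0.915  0.402 -0.004] ang 156.3 F [-8.2 -6.6 38.5] open 0.0294 q [ 56.  15. -22.   0. -53. -80.]
```

```bash
python3 -m crank '[{"linear":[-0.01,-0.01,0.03],"rot":[0,0.04,0],"hand":0},{"linear":[0,0,0],"rot":[0,0,0],"hand":0.65},{"linear":[0,0,0],"rot":[0,0,0],"hand":0.65},{"linear":[0,0,0],"rot":[0,0,0],"hand":0.65},{"linear":[0,0,0],"rot":[0,0,0],"hand":0.65},{"linear":[0,0,0],"rot":[0,0,0],"hand":0.65},{"linear":[0,0,0.2],"rot":[0,0,0],"hand":0.65},{"linear":[0,0,0.6],"rot":[0,0,0],"hand":0.65},{"linear":[0,0,0.8],"rot":[0,0,0],"hand":0.65},{"linear":[0,0,0.8],"rot":[0,0,0],"hand":0.65},{"linear":[0,0,0.8],"rot":[0,0,0],"hand":0.65}]'; python3 - <<'E'
from h import *
st()
E
```

```text
clock: 31.98
tool_pos: [0.4553, 0.3299, 0.3233]
orientation: [170.6, 89.8, -123.1]
force: [0.8, 0.9, -0.2]
opening: 0.0571
t 31.98 p [0.4553 0.3299 0.3233] x [-0.002 -0.002 -1.   ] jaw [-0.915  0.402  0.   ] ang 156.3 F [ 0.8  0.9 -0.2] open 0.0571 q [ 56.   7.  -5.   0. -78. -80.]
```

```bash
python3 -m crank '[{"linear":[0.15,-0.8,0.1],"rot":[0,0,0],"hand":0.65},{"linear":[0.15,-0.8,0.1],"rot":[0,0,0],"hand":0.65},{"linear":[0.15,-0.8,0],"rot":[0,0,0],"hand":0.65},{"linear":[0.15,-0.8,0],"rot":[0,0,0],"hand":0.65},{"linear":[0.15,-0.8,0],"rot":[0,0,0],"hand":0.65},{"linear":[0.15,-0.8,0],"rot":[0,0,0],"hand":0.65},{"linear":[0.1,-0.8,0],"rot":[0,0,0],"hand":0.65},{"linear":[0,-0.8,0],"rot":[0,0,0],"hand":0.65},{"linear":[0,-0.8,0],"rot":[0,0,0],"hand":0.65},{"linear":[0,0,0],"rot":[0,0,0],"hand":0.65},{"linear":[0,0,0],"rot":[0,0,0],"hand":0.65}]'; python3 - <<'E'
from h import *
st()
for n in('top','scene'):
    o,s=snap(n,n+'12.png');C=cloud(s);X,Y,Z=C[...,0],C[...,1],C[...,2]
    for lo,hi in ((.112,.126),(.163,.182)):
        m=(X>.4)&(X<.8)&(Y>-.05)&(Y<.45)&(Z>lo)&(Z<hi); nl,L,q,ce=cv2.connectedComponentsWithStats(m.astype(np.uint8))
        for i in range(1,nl):
            if q[i,4]>35: P=C[L==i]; print(n,lo,q[i],np.round(P.mean(0),4))
    if n=='top':
        a=s['image'][180:290,105:220,::-1].astype(float); a=np.clip((a-205)*5,0,255).astype(np.uint8)
        cv2.imwrite('pics/z12.png',cv2.resize(a,None,fx=5,fy=5,interpolation=cv2.INTER_CUBIC))
E
```

```text
clock: 33.35
tool_pos: [0.5154, -0.1153, 0.3521]
orientation: [-44.1, 89.0, 22.3]
force: [0.1, -0.5, -0.1]
opening: 0.0571
t 33.35 p [ 0.5154 -0.1153  0.3521] x [ 0.016  0.007 -1.   ] jaw [-0.916  0.4   -0.012] ang 156.4 F [ 0.1 -0.5 -0.1] open 0.0571 q [  9.   3.  -6.  -0. -80. -32.]
top 0.163 [121 196  14  13 135] [0.5844 0.3512 0.1713]
top 0.163 [129 249  13  13 122] [0.4576 0.3306 0.171 ]
scene 0.112 [364 239  11  11  88] [0.6397 0.0093 0.1199]
scene 0.163 [415 151  10  10  75] [0.4612 0.3304 0.1721]
scene 0.163 [448 171  11  10  82] [0.5883 0.3526 0.1723]
scene 0.163 [406 177  11  10  80] [0.5432 0.2288 0.1716]
```

View pics/scene12.png

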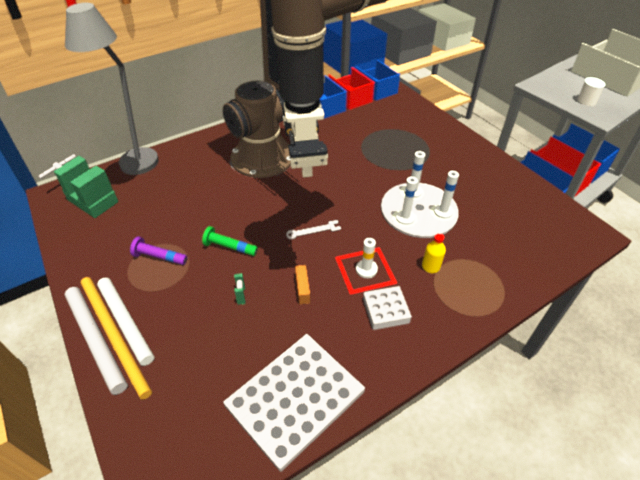

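View pics/z12.png

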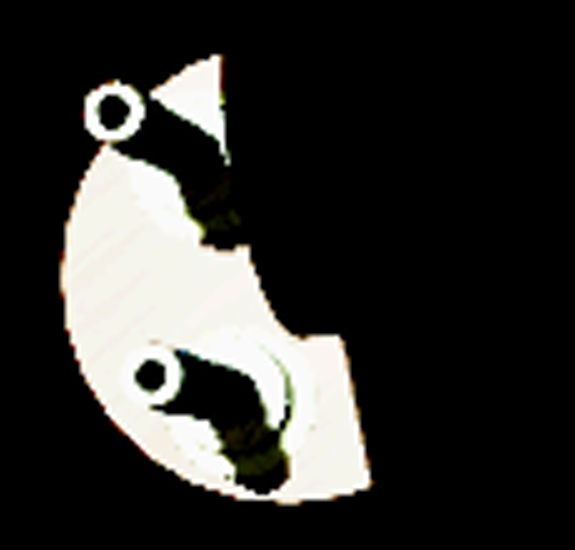

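```bash
python3 -c "
from plant import ticket
print(ticket.close_job())"
```

```text
the job is handed in; nothing more can be done
None
```

The job is done and handed in at about 33.5 s on the robot's clock, against the 72 s limit.

**What I did:**
- **Short post:** I stood the yellow-banded post in the red square, about 3 mm from its centre.
- **New post:** I tipped it up about its foot's rim while holding the plain end. I released it, and all three cameras showed it standing by itself next to the rest. Then I regrasped it from above and stood it on the free pad.

**Last checks:**
- **Upright and in place:** Before hand-in the scene camera had all four tops at the right heights (about 172 mm on the plate, 120 mm in the square). The two good posts were within about 1 mm of where they started.
- **Everything else:** The rest, heel block, wrench, drilled block, bottle and look-alikes appear unmoved in the last scene picture; I judged these by eye.
- **Forces:** The highest wrist force I read was about 45 N in the vertical, when the short post's foot met the bench. The new post met the pad at about 38 N.

**What disagreed or could not be checked:**
- The cameras differ by up to about 5 mm in x.
- The wrist view put the new post about 1 mm off the pad's centre before I lowered it. After release the top view put it about 2–3 mm off.
- In the last top view the arm hid one good post and the square, so those two rest on the scene view alone.

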